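Load the polishing drum and start it with the key

TASK

Load the polishing drum: push the lever of its loading tray over so that all four castings slide off the tray into the drum, without touching the castings, and let the tray come back down level. Then take the flat-bowed key out of the wooden block, push it fully home in the slot of the key switch on the grey control box, turn it clockwise as far as it goes and leave it there. Leave everything else standing where it is.

Things in the scene. Friction and masses are not known exactly. Their poses are not given: they have to be found in the camera images.
- machine: Fixed polishing drum: white base 190 (x) x 270 (y) x 45 mm high; origin: centre of its underside. An open drum (rim radius 82, wall 5 mm, rim 115 mm above the table) is centred at y = -45 mm. A steel loading tray (84 wide in x, floor 129 mm above the table, walls 18 mm high, open at the drum end) runs from y = 10 to 130 mm.
- drum_in (a point): Centre of the drum's inner floor, 51 mm above the table; the drum is 64 mm deep inside, 65 (floor) to 77 mm (rim) in inner radius.
- tray (a joint): Tilt of the loading tray in rad: 0 level, up to 1.1 fully tipped. It is hinged along the machine's x direction at its drum end (machine y = 10 mm, 125 mm above the table); it is light to push (2 to 4 N) and sinks back level by itself when let go.
- lever_ball (a point): Centre of the black ball (24 mm diameter) on the thin lever rod fixed to the tray's -x side. Tray level: at x = -58, y = 83, z = 238 mm in the machine's frame. Pushing it towards the machine's -y tips the tray; it swings on an arc of about 133 mm radius round the hinge (top 265 mm above the table), ending at y = -55, z = 242 mm. The rod clears the tray's side by 12 mm.
- casting0: Loose metal casting, a block 20 x 17 mm, 14 mm high, 30 g, lying on the loading tray. Origin: centre of its underside.
- casting1: Loose metal casting, a round stub 20 mm in diameter, 14 mm high, 30 g, lying on the loading tray. Origin: centre of its underside.
- casting2: Loose metal casting, a block 20 x 17 mm, 14 mm high, 30 g, lying on the loading tray. Origin: centre of its underside.
- casting3: Loose metal casting, a round stub 20 mm in diameter, 14 mm high, 30 g, lying on the loading tray. Origin: centre of its underside.
- block: Fixed wooden block 60 (x) x 170 (y) x 30 mm high with three slots at y = -50, 0 and 50 mm, which hold the key and two round-handled drivers upright in any order. Origin: centre of its underside.
- key: The key, 62 mm tall, 60 g, upright in one of the block's slots. Origin: centre of the blade's lower end; z up to the grip; a half turn about z makes no difference. Steel blade 14 (x) x 6 (y) mm up to z = 24 (lowest 5 mm narrowed to 10 x 3.5), collar 24 x 18 mm to z = 28, which rests on the block, flat black bow 30 (x) x 10 (y) mm to z = 62: grip it across the 10 mm.
- unit: Fixed grey control box 110 (x) x 130 (y) x 45 mm high with the key switch upright in the middle of its top: a black barrel 54 mm in diameter, top 73 mm above the table, with a steel core. Origin: centre of its underside.
- switch (a joint): Turn of the switch's steel core in rad: grows as it turns clockwise seen from above; 0 to 0.3 at the start, stop at 1.25 (on). It stays where it is left.
- slot (a point): Centre of the slot's mouth in the steel core, 72.5 mm above the table, on the core's axis; turns with the core. The slot is 16 mm along x and 8 mm along y, straight down, 27 mm deep; the key is home when its collar rests on the core (key origin 24 mm below this point).
- driver_short: Bystander: driver in the block with a plain round black handle 20 mm in diameter, 68 mm tall. Origin at its lower end.
- driver_disc: Bystander: driver in the block with a black disc 28 mm in diameter on top, 56 mm tall. Origin at its lower end.
- bottle: Bystander: brown bottle, 60 mm in diameter, 170 mm tall. Origin: centre of its underside.
- jar: Bystander: white jar, 48 mm in diameter, 60 mm tall. Origin: centre of its underside.
- cup: Bystander: open grey cup, 66 mm in diameter, 70 mm tall. Origin: centre of its underside.
- plaster_model: Bystander: plaster tooth model, 65 x 65 x 29 mm high. Origin: centre of its underside.
- spatula: Bystander: spatula 180 mm long lying along its x on the table. Origin: middle, underside.
- brush: Bystander: brush 170 mm long lying along its x on the table. Origin: middle, underside.

How it is judged (in metres and radians):
On the way, in this order (a step that is already met when the one before it is completed fails the run):
1. the loading tray is being tipped (value of joint tray above 0.25 rad), for 0.02 s.
2. all four castings lie in the drum (horizontal distance between each of casting0, casting1, casting2, casting3 and drum_in below 0.074 m and z of casting0 in the frame of drum_in between -0.005 and 0.045 m and z of casting1 in the frame of drum_in between -0.005 and 0.045 m and z of casting2 in the frame of drum_in between -0.005 and 0.045 m and z of casting3 in the frame of drum_in between -0.005 and 0.045 m), for 0.2 s.
3. the key is fully home in the switch (horizontal distance between key and slot below 0.003 m and z of key in the frame of slot below -0.02 m and angle between key's own z axis and vertical below 0.12 rad), for 0.1 s.
4. the key has turned the switch on (all of step 3 and value of joint switch above 1.1 rad), for 0.2 s.
At the end, for the whole second after the job is handed in: All four castings lie at rest in the drum, the tray is level again (within 0.1 rad), the key stands in the switch with its blade at least 20 mm in the slot, within 3 mm of its axis, and the switch is turned past 1.1 rad (stop at 1.25) (all of step 2 and all of step 4 and value of joint tray below 0.1 rad and linear speed of key below 0.02 m/s and linear speed of each of casting0, casting1, casting2, casting3 below 0.03 m/s); the robot touches nothing.
It fails at once if the robot touches a casting (contact force between any of the fingers, the arm and casting0 above 0.5 N or contact force between any of the fingers, the arm and casting1 above 0.5 N or contact force between any of the fingers, the arm and casting2 above 0.5 N or contact force between any of the fingers, the arm and casting3 above 0.5 N).
It fails at once if a bystander is moved more than 4 cm or knocked over ((distance of bottle from where it was at the start of the episode above 0.04 m or angle between bottle's own z axis and vertical above 0.5 rad) or (distance of jar from where it was at the start of the episode above 0.04 m or angle between jar's own z axis and vertical above 0.5 rad) or (distance of cup from where it was at the start of the episode above 0.04 m or angle between cup's own z axis and vertical above 0.5 rad) or (distance of plaster_model from where it was at the start of the episode above 0.04 m or angle between plaster_model's own z axis and vertical above 0.5 rad) or distance of spatula from where it was at the start of the episode above 0.04 m or distance of brush from where it was at the start of the episode above 0.04 m or (distance of driver_short from where it was at the start of the episode above 0.04 m or angle between driver_short's own z axis and vertical above 0.5 rad) or (distance of driver_disc from where it was at the start of the episode above 0.04 m or angle between driver_disc's own z axis and vertical above 0.5 rad)).
It also fails if it takes over 70 s, if anything falls off the work surface, if the arm or the gripper's body presses on something with over 40 N, if the wrist force passes 120 N, or if a joint passes its speed limit or range.

ROBOT

A 6-joint arm with a two-finger parallel gripper is mounted at the origin on the work surface. World frame = base frame: x ahead of the robot, y to its left, z up, the work surface at z = 0. Lengths are in m, angles in degrees, forces in N, time in s.
With the tool pointing down it reaches from about 0.375 to 0.975 m from the base axis. Payload 3.8 kg.
Tool frame: the origin (TCP) lies on the centre line of the jaws, within the pads' length; the fingertips stand 17 mm ahead of it and the grasp point (between the pads) lies 2 mm behind it; z points along the fingers, y is the line along which they close (so a half turn about z gives the same grasp; the last joint's range is limited). The gripper opens to 88 mm and grips with 3 to 60 N. Pads are 18 mm wide; open, the fingers measure 123 mm over their backs; the gripper's body (75 mm by 187 mm) begins 45 mm behind the grasp point.
Start: joints at [-68.807, 15.12, 91.902, -0, 72.978, -2.114], TCP at [0.267, -0.62, 0.219] pointing down, gripper open.
Joint ranges: [-150.88, 150.88], [-54.13, 125.18], [17.81, 147.31], [-75.09, 255.09], [0, 152.58], [-146.25, 146.25]. Speed limits (degrees/s): [147.25, 147.25, 180, 180, 180, 180].

INTERFACE

Orientations are given as [roll, pitch, yaw] about the fixed x, y, z axes, in that order (R = Rz(yaw) Ry(pitch) Rx(roll)).
In Python, from cell import env gives the robot as it stands.
- The arm moves only by the tool jog_arm, never from a script. Its argument "targets" is a list of rows, each a list of 3 entries, a list of its own where there are three numbers: the closure, from 0 (fully open) to 1 (shut), then the shift along the world's x, y, z in mm, then the turn, a rotation vector about the world's x, y, z in degrees. A call has 1 to 20 rows; each row is the pose to reach, as a shift and turn from the pose commanded when the call began; what a row does not reach only later rows make up. A row lasts 1/12 s, in which the tool goes at most 41.7 mm and 7.16 degrees, less where a joint would pass 70% of its speed; a pose out of reach is approached as far as the arm can. A call with a gripper value outside its range is refused whole. The fingers move at their own pace and stop on an object; "newtons" is the grip in N (left out, the last holds). Time passes only in rows, so rows that repeat a pose let the fingers close. It gives the time, the measured TCP pose, the force, the opening and the grip force at its end, in the units of the state.
- env.state(): the state, without advancing time (a new reading comes with each control period).
- env.snapshot(name): name is "side" or "top"; returns the picture (420x560x3 uint8, red, green, blue); there is no depth.
- env.calibration(name): a dict with "vfov" (degrees; the focal length in pixels is half the picture's height over the tangent of half this angle, whatever the lens; pixels are square), "cx", "cy" (the principal point, pixels), "R" (3x3) and "t" (3): a world point X has camera coordinates R X + t. Camera axes: x right, y down, z forward; pixel columns grow to the right and rows downward; lengths in m; the calibration is good to about 2 mm. A picture is of the moment at which its call begins. calibration takes no time and is no camera call.
- env.sign_off(): hands the job in; it is judged then, once.
Trained networks look in the newest picture that a camera, given by its name, has taken for a name from the list of things; names that differ only in an ending like _2 or _b are one class to them, and where a whole thing is asked for, a point or a joint stands for the part that bears it (a point fixed in the world has none). Each returns a list of dicts, best first, with "score" (0 to 1); they miss things now and then, are a little off and sometimes report something else, mostly with a low value. They report only what shows in the picture. A call takes as long as a camera call.
- env.boxes_of(camera, thing): "centre" ([row, column] in pixels, amid what is visible of it).
- env.outline_of(camera, thing): "mask" (420x560 bool, what is visible of it) and "centre" ([row, column] in pixels, amid what is visible of it).
- env.spot_point(camera, thing): "centre" ([row, column] in pixels: a listed point, or the origin of a listed thing).
The state is a dict: "t": time; "joints": joint angles; "joint_vel": joint speeds; "tau": joint torques, N m; "position": TCP position; "tool_rot": TCP orientation; "force": force on the tool from outside, world axes, zero at the start; "moment": the same for the moment, N m; "width": opening from 0.0 (shut) to 1.0 (fully open); "gripper_force": force on a finger pad.
Only numpy, scipy, OpenCV 4.12 (cv2) and the standard library are available. Lean on these libraries where they do the work, as an engineer would, in place of code of your own. Each camera call takes 0.05 s, during which the arm holds its last target. There are 200 camera calls.

## Working session

There is one attempt and no reset: what is moved stays moved. The work goes in short steps, Python scripts to look and compute and a tool call to move; the robot and the scene stay as the last step left them, time stands still between calls to the robot, and variables do not carry over. Pictures are saved under pics/ and viewed, at most 10 in all, crops included, and the job is handed in when it is done.

Besides the shell and the picture viewer there is one more tool, called after "Request:" as name(argument=value, ...) on one line, values as JSON. jog_arm: Moves the arm, as the interface text tells. Its arguments: {"type":"object","properties":{"targets":{"type":"array","items":{"type":"array"}},"newtons":{"type":"number"}},"required":["targets"]}

```bash
mkdir -p pics; cat > h.py <<'E'
import numpy as np, cv2
from cell import env
def K(c):
    k=env.calibration(c); f=210/np.tan(np.radians(k["vfov"])/2)
    return f,k["cx"],k["cy"],np.array(k["R"]),np.array(k["t"])
def ray(c,rc):
    f,cx,cy,R,t=K(c); d=R.T@np.array([(rc[1]-cx)/f,(rc[0]-cy)/f,1]); return -R.T@t,d
def at_z(c,rc,z):
    o,d=ray(c,rc); return o+d*(z-o[2])/d[2]
def proj(c,X):
    f,cx,cy,R,t=K(c); p=R@np.array(X)+t; return [cy+f*p[1]/p[2],cx+f*p[0]/p[2]]
def tri(a,b):
    (o1,d1),(o2,d2)=ray("top",a),ray("side",b)
    A=np.stack([d1,-d2],1); s=np.linalg.lstsq(A,o2-o1,rcond=None)[0]
    p,q=o1+d1*s[0],o2+d2*s[1]; return (p+q)/2,np.linalg.norm(p-q)
E
python3 - <<'E'
from h import *
np.set_printoptions(precision=3,suppress=True)
for c in("top","side"):
    im=env.snapshot(c); cv2.imwrite(f"pics/{c}0.png",cv2.resize(im[...,::-1],(800,600)))
    f,cx,cy,R,t=K(c); print(c,f,cx,cy,-R.T@t,R.tolist())
    for n in "machine drum_in lever_ball block key unit slot driver_short driver_disc bottle".split():
        print(n,[(np.round(x["centre"],1),round(x["score"],2)) for x in env.spot_point(c,n)[:2]])
E
```

```text
top 470.0428480252663 276.45918664060315 202.53999722498227 [0.321 0.005 1.538] [[0.016071461958519558, -0.9998324583308855, -0.008761471253931844], [-0.9876672875257616, -0.014509831523787774, -0.1558935339924529], [0.15574028785776864, 0.011158855549244711, -0.987735006305239]]
machine [(array([214.5, 223.4]), 0.8)]
drum_in [(array([211.7, 237.5]), 0.65), (array([215.2, 316.1]), 0.52)]
lever_ball [(array([232.4, 186.7]), 0.95), (array([215.3, 314.3]), 0.69)]
block [(array([243.3, 316.2]), 0.88)]
key [(array([241.7, 304.8]), 0.5)]
unit [(array([211. , 393.5]), 0.98)]
slot [(array([207.2, 399. ]), 0.45)]
driver_short [(array([249.7, 332.9]), 0.52)]
driver_disc [(array([240. , 319.6]), 0.56)]
bottle [(array([161.6, 316.4]), 0.83), (array([253.1, 334.2]), 0.36)]
side 410.33284747937785 282.27468998196724 210.65624748195668 [0.525 0.704 0.901] [[-0.9997848461042828, -0.014938594516735822, -0.014390965711177218], [-0.001283239274459842, 0.7369983930980228, -0.6758932769808387], [0.020703014205670906, -0.6757293888568091, -0.7368589948137996]]
machine [(array([304.2, 293.7]), 0.96), (array([209.7, 322.4]), 0.36)]
drum_in [(array([282.4, 293.8]), 0.69)]
lever_ball [(array([283.6, 333.7]), 0.77)]
block [(array([213.7, 319.4]), 0.78), (array([202.8, 326.6]), 0.19)]
key [(array([220.8, 319.9]), 0.43)]
unit [(array([156.2, 285. ]), 0.7)]
slot [(array([138.8, 285.6]), 0.61)]
driver_short [(array([200.1, 328.4]), 0.5)]
driver_disc [(array([210.4, 322. ]), 0.57)]
bottle [(array([211.4, 227.1]), 0.88)]
```

View pics/top0.png

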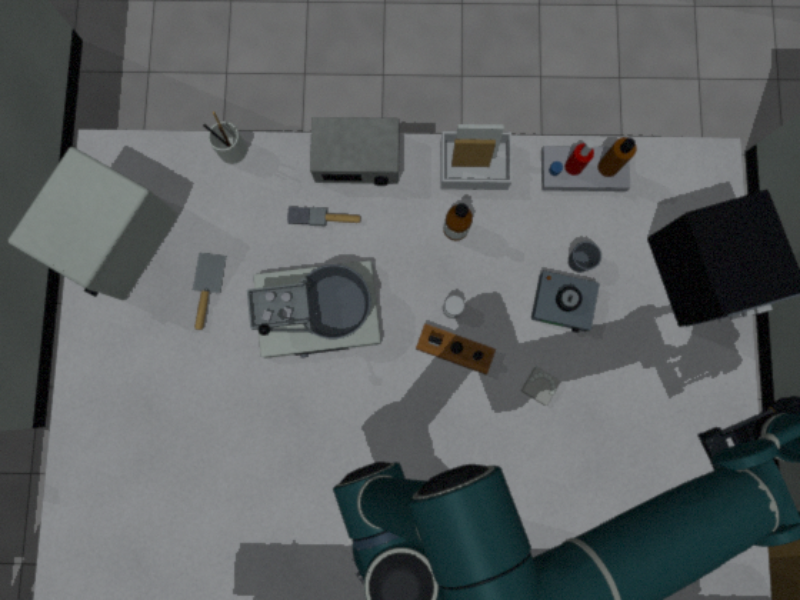

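View pics/side0.png

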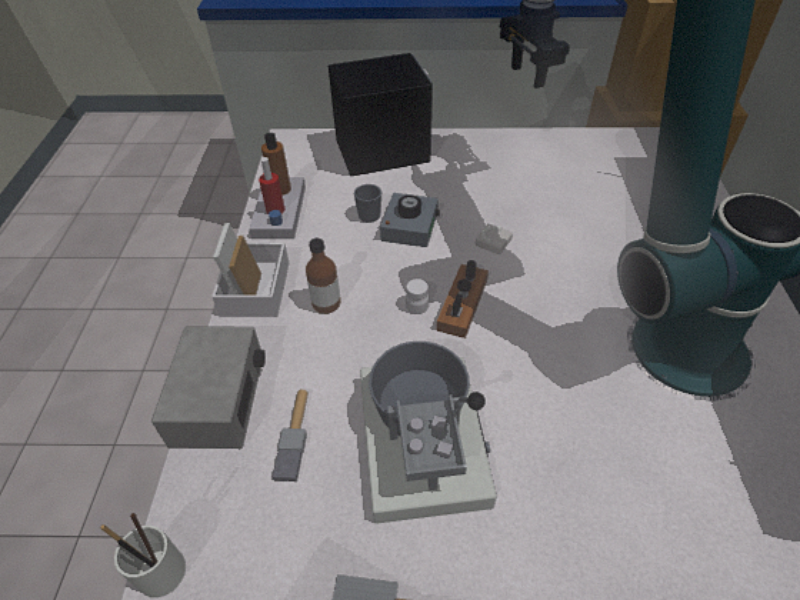

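Top view (800 px scale): the lever ball is at (264,329), drum at (338,300), block at (455,347) with the key apparently in its left slot (436,340), and the switch at (569,297). The machine is nearly world-aligned, so its -y is world -y. Next I measure it all precisely.

```bash
python3 - <<'E'
from h import *
np.set_printoptions(precision=4,suppress=True)
T,S={},{}
for c,D in(("top",T),("side",S)):
    im=env.snapshot(c)
    a=im[225:265,285:350] if c=="top" else im[175:240,300:350]
    b=im[180:236,365:425] if c=="top" else im[125:175,260:315]
    L=[cv2.resize(x,(390,390*x.shape[0]//x.shape[1]),interpolation=cv2.INTER_CUBIC) for x in(a,b)]
    h=max(x.shape[0] for x in L); L=[cv2.copyMakeBorder(x,0,h-x.shape[0],0,0,cv2.BORDER_CONSTANT) for x in L]
    cv2.imwrite(f"pics/{c}1.png",np.clip(np.hstack(L)[...,::-1]*1.6,0,255)[:600])
    for n in "machine drum_in lever_ball block key unit slot driver_short driver_disc".split():
        r=env.spot_point(c,n); D[n]=r[0]["centre"] if r else None
    for n in "machine block unit key slot switch".split():
        r=env.outline_of(c,n)
        if r:
            m=r[0]["mask"].astype(np.uint8); np.save(f"{c}_{n}.npy",m)
            q=cv2.boxPoints(cv2.minAreaRect(cv2.findNonZero(m)))
            print(c,n,round(r[0]["score"],2),m.sum(),q.round(1).tolist())
for n in T:
    if T[n] is not None and S[n] is not None: print(n,*tri(T[n],S[n]))
E
```

```text
top machine 0.59 4878 [[171.5, 192.10000610351562], [259.6000061035156, 181.60000610351562], [266.8999938964844, 242.60000610351562], [178.8000030517578, 253.10000610351562]]
top block 0.64 832 [[290.79998779296875, 244.5], [297.0, 226.5], [346.6000061035156, 243.60000610351562], [340.3999938964844, 261.6000061035156]]
top unit 0.8 1479 [[370.1000061035156, 223.89999389648438], [378.20001220703125, 188.6999969482422], [420.6000061035156, 198.39999389648438], [412.5, 233.60000610351562]]
top key 0.42 49 [[300.0, 235.0], [308.0, 235.0], [308.0, 241.0], [300.0, 241.0]]
top slot 0.42 104 [[393.0, 203.0], [404.0, 203.0], [404.0, 213.0], [393.0, 213.0]]
top switch 0.6 106 [[394.0, 203.0], [404.0, 203.0], [404.0, 214.0], [394.0, 214.0]]
side machine 0.58 9178 [[246.60000610351562, 243.8000030517578], [333.5, 233.1999969482422], [348.29998779296875, 355.79998779296875], [261.5, 366.29998779296875]]
side block 0.65 818 [[303.29998779296875, 230.0], [321.79998779296875, 181.8000030517578], [343.1000061035156, 189.89999389648438], [324.70001220703125, 238.10000610351562]]
side unit 0.98 1165 [[
[... 282 characters left out ...]
9389648438]]
side slot 0.57 62 [[282.0, 138.0], [291.0, 138.0], [291.0, 144.0], [282.0, 144.0]]
machine [ 0.5175  0.1994 -0.0008] 0.007968462889829036
drum_in [0.5219 0.152  0.0498] 0.0013095810817552594
lever_ball [0.4409 0.2699 0.2259] 0.01247593494183101
block [ 0.4291 -0.0998  0.0223] 0.001977575457679683
key [ 0.4414 -0.0625  0.0156] 0.0061876789599523635
unit [ 0.5445 -0.3666 -0.0006] 0.0059688898969813275
slot [ 0.5455 -0.3722  0.0673] 0.019085022978630763
driver_short [0.4417 0.235  0.4099] 0.04215716850040656
driver_disc [ 0.4291 -0.122   0.0104] 0.006864876580581719[ WARN:0@0.609] global loadsave.cpp:1063 imwrite_ Unsupported depth image for selected encoder is fallbacked to CV_8U.
```

View pics/top1.png

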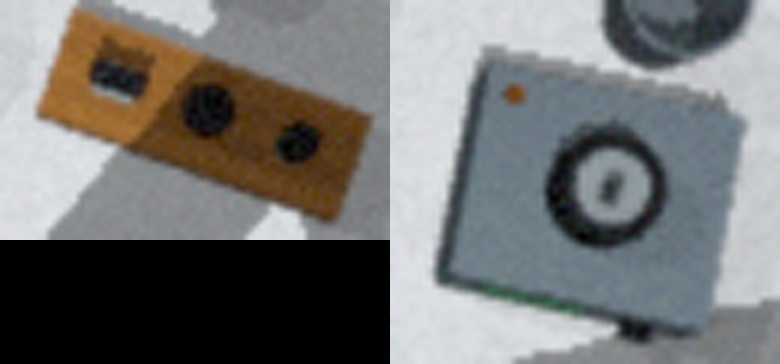

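View pics/side1.png

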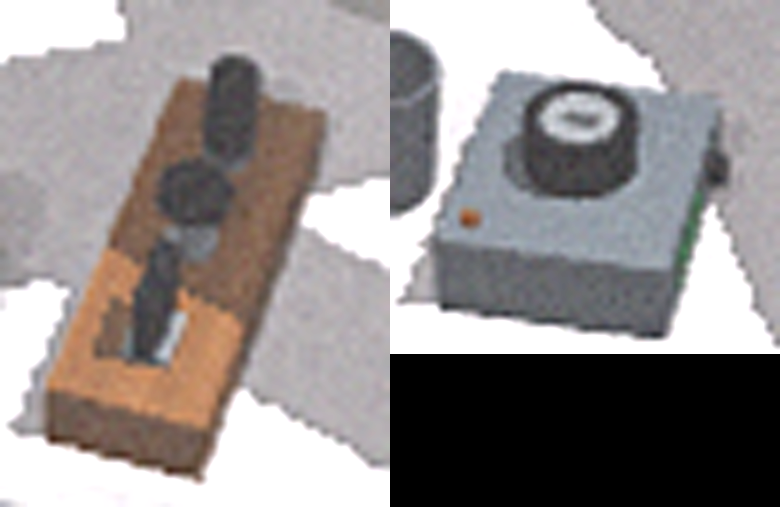

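The crops (6x) confirm it. The key is in the block's left slot, bow seen edge-on from the side and running along the block's y. The slot in the barrel is around (612,187) in the crop, which is top pixel (402,211), about -22° in world. Next is a model fit.

```bash
cat > m.py <<'E'
from h import *
from scipy.optimize import least_squares
np.set_printoptions(precision=4,suppress=True)
I={c:env.snapshot(c) for c in("top","side")}
G={c:I[c].astype(int).mean(2) for c in I}
def blob(c,r,cc,h,th):
    g=G[c][r-h:r+h+1,cc-h:cc+h+1]; n,l,s,ce=cv2.connectedComponentsWithStats((g<th).astype(np.uint8))
    k=1+np.argmin([np.hypot(*(ce[i]-h)) - s[i,4]*.05 for i in range(1,n)]); return [ce[k][1]+r-h,ce[k][0]+cc-h],s[k,4]
bt,n1=blob("top",230,185,10,45); bs,n2=blob("side",281,334,10,55); print("ball",bt,n1,bs,n2,*tri(bt,bs), at_z("top",bt,.238),at_z("side",bs,.238))
def P(pose,x,y,z):
    c,s=np.cos(pose[2]),np.sin(pose[2]); return [pose[0]+c*x-s*y,pose[1]+s*x+c*y,z]
def sil(name,pts,p0,cams=("top","side")):
    # fit convex-hull silhouette of corner points to mask hull via IoU-like area residual
    from scipy.optimize import minimize
    def cost(p):
        t=0
        for c in cams:
            m=np.load(f"{c}_{name}.npy"); q=np.array([proj(c,P(p,*x))[::-1] for x in pts],np.float32)
            a=np.zeros((420*4,560*4),np.uint8); cv2.fillConvexPoly(a,cv2.convexHull((q*4+1.5).round().astype(np.int32)),1)
            M=cv2.resize(m,None,fx=4,fy=4,interpolation=cv2.INTER_NEAREST); t+=(a!=M).sum()/M.sum()
        return t
    s=np.array([p0,*(np.array(p0)+np.diag([.008,.008,.08]))])
    r=minimize(cost,p0,method="Nelder-Mead",options=dict(initial_simplex=s,xatol=2e-4,fatol=1e-4)); return r.x,r.fun
box=lambda a,b,h:[(x,y,z) for x in(-a/2,a/2) for y in(-b/2,b/2) for z in(0,h)]
circ=lambda r,x,y,z:[(x+r*np.cos(t),y+r*np.sin(t),z) for t in np.linspace(0,6.28,24)]
E
python3 - <<'E'
from m import *
u=sil("unit",box(.11,.13,.045)+circ(.027,0,0,.073),[.546,-.37,-.19]); print("unit",u)
print("unit side",sil("unit",box(.11,.13,.045)+circ(.027,0,0,.073),[.546,-.37,-.19],("side",)))
b=sil("block",box(.06,.17,.03),[.429,-.1,-.33]); print("block",b)
bt_=sil("block",box(.06,.17,.03),[.429,-.1,-.33],("top",)); print("block top",bt_)
m=sil("machine",box(.19,.27,.045)+circ(.082,0,-.045,.115),[.52,.2,.1],("top",)); print("mach",m, P(m[0],-.058,.083,.238),P(m[0],0,-.045,.05))
# slot: dark in core, and key bow
def dark(c,ctr,h,th,z):
    r,k=map(int,np.round(ctr)); g=G[c][r-h:r+h+1,k-h:k+h+1]; w=np.clip(th-g,0,None); yy,xx=np.mgrid[-h:h+1,-h:h+1]
    q=np.array([at_z(c,(r+a,k+b),z)[:2] for a,b in zip(yy.ravel(),xx.ravel())]); w=w.ravel(); mu=(q*w[:,None]).sum(0)/w.sum()
    C=((q-mu)*w[:,None]).T@(q-mu)/w.sum(); l,v=np.linalg.eigh(C); return mu,np.degrees(np.arctan2(v[1,1],v[0,1])),np.sqrt(l)
for c in("top",):
    ctr=proj(c,[u[0][0],u[0][1],.073]); print(c,ctr); print(G[c][int(ctr[0])-7:int(ctr[0])+8,int(ctr[1])-7:int(ctr[1])+8].astype(int))
    for h in(3,4): print(dark(c,ctr,h,95,.072))
kp=P(b[0],0,.05,.068); c=proj("top",kp); print("key slot",P(b[0],0,.05,.006),c,proj("side",kp))
print(G["top"][228:246,296:314].astype(int))
print(env.state()["tool_rot"],env.state()["position"])
E
```

```text
ball [np.float64(229.88), np.float64(184.56)] 50 [np.float64(280.625), np.float64(332.42045454545456)] 88 [0.4454 0.2738 0.2359] 0.000318492735037149 [0.4454 0.2734 0.238 ] [0.4455 0.2753 0.238 ]Traceback (most recent call last):
  File "<stdin>", line 2, in <module>
  File "m.py", line 23, in sil
    r=minimize(cost,p0,method="Nelder-Mead",options=dict(initial_simplex=s,xatol=2e-4,fatol=1e-4)); return r.x,r.fun
    res = _minimize_neldermead(fun, x0, args, callback, bounds=bounds,
                               **options)
    fxr = func(xr)
    fx = function(np.copy(x), *(wrapper_args + args))
  File "m.py", line 18, in cost
    m=np.load(f"{c}_{name}.npy"); q=np.array([proj(c,P(p,*x))[::-1] for x in pts],np.float32)
                                              ~~~~^^^^^^^^^^^
  File "h.py", line 11, in proj
    f,cx,cy,R,t=K(c); p=R@np.array(X)+t; return [cy+f*p[1]/p[2],cx+f*p[0]/p[2]]
                ~^^^
  File "h.py", line 4, in K
    k=env.calibration(c); f=210/np.tan(np.radians(k["vfov"])/2)
ValueError: time passes only in moves, steps and waits
```

Ball found: (0.445, 0.274, 0.236), rays agree to 0.3 mm and height matches 238. Moving off now towards the +y side of it while I fix my calibration caching.

Request:
jog_arm(targets=[[1,[20,30,60],[0,0,0]],[1,[60,70,120],[0,0,0]],[1,[100,110,160],[0,0,0]],[1,[140,150,180],[0,0,0]],[1,[170,185,180],[0,0,0]],[1,[200,220,180],[0,0,0]],[1,[225,255,180],[0,0,0]],[1,[250,290,180],[0,0,0]],[1,[265,325,180],[0,0,0]],[1,[275,360,180],[0,0,0]],[1,[280,400,180],[0,0,0]],[1,[280,440,180],[0,0,0]],[1,[280,480,180],[0,0,0]],[1,[280,520,180],[0,0,0]],[1,[280,560,180],[0,0,0]],[1,[280,600,180],[0,0,0]],[1,[275,640,180],[0,0,0]],[1,[270,680,180],[0,0,0]],[1,[265,720,180],[0,0,0]],[1,[260,760,180],[0,0,0]]])

```text
t: 4.47
position: [0.5333, 0.0661, 0.3989]
tool_rot: [180.0, -0.0, 23.3]
force: [-0.2, -0.7, -0.4]
width: 0.003
gripper_force: 0.0
```

```bash
sed -i 's/^def K(c):/from functools import lru_cache\n@lru_cache\ndef K(c):/' h.py
sed -i 's/^I={.*/import os,pickle\nif not os.path.exists("I.pkl"): pickle.dump({c:env.snapshot(c) for c in("top","side")},open("I.pkl","wb"))\nI=pickle.load(open("I.pkl","rb"))/; s/^bt,n1=.*//' m.py
python3 - <<'E'
from m import *
# the arm may now hide the scene: use the saved first top picture for grey values
G["top"]=cv2.resize(cv2.imread("pics/top0.png"),(560,420),interpolation=cv2.INTER_AREA).mean(2)
u=sil("unit",box(.11,.13,.045)+circ(.027,0,0,.073),[.546,-.37,-.19]); print("unit",u)
print("unit side",sil("unit",box(.11,.13,.045)+circ(.027,0,0,.073),[.546,-.37,-.19],("side",)))
b=sil("block",box(.06,.17,.03),[.429,-.1,-.33]); print("block",b)
print("block top",sil("block",box(.06,.17,.03),[.429,-.1,-.33],("top",)))
m=sil("machine",box(.19,.27,.045)+circ(.082,0,-.045,.115),[.52,.2,.1],("top",)); print("mach",m, P(m[0],-.058,.083,.238),P(m[0],0,-.045,.05))
print("key slot",P(b[0],0,.05,.006))
s=env.state(); print(s["t"],s["position"],s["tool_rot"],s["joints"],s["width"])
E
```

```text
unit (array([ 0.5384, -0.3628, -0.2037]), np.float64(0.1536454207256382))
unit side (array([ 0.5386, -0.3614, -0.2045]), np.float64(0.09157725321888412))
block (array([ 0.4277, -0.1147, -0.322 ]), np.float64(0.6546214162709234))
block top (array([ 0.4274, -0.1165, -0.3278]), np.float64(0.2570612980769231))
mach (array([0.5116, 0.2005, 0.1284]), np.float64(0.09727347273472735)) [np.float64(0.4434478950785779), np.float64(0.27534771151585247), 0.238] [np.float64(0.5173592332253695), np.float64(0.15582736139357983), 0.05]
key slot [np.float64(0.4434859710002952), np.float64(-0.06727470345835007), 0.006]
4.5667 [0.5328 0.0698 0.399 ] [-179.8614   -0.0754   23.7236] [ 4.6997 -3.3133 93.557   0.1556 89.7303 70.9753] 0.003476677003526563
```

Request:
jog_arm(targets=[[1,[-20,40,0],[0,0,-4]],[1,[-35,80,0],[0,0,-8]],[1,[-50,120,0],[0,0,-12]],[1,[-65,160,0],[0,0,-16]],[1,[-80,200,0],[0,0,-16]],[1,[-95,240,0],[0,0,-16]],[1,[-99,260,0],[0,0,-16]],[1,[-99,260,0],[0,0,-16]],[1,[-99,260,-30],[0,0,-16]],[1,[-99,260,-60],[0,0,-16]],[1,[-99,260,-90],[0,0,-16]],[1,[-99,260,-120],[0,0,-16]],[1,[-99,260,-140],[0,0,-16]],[1,[-99,260,-156],[0,0,-16]],[1,[-99,260,-156],[0,0,-16]],[1,[-99,260,-156],[0,0,-16]]])

```text
t: 5.9
position: [0.4348, 0.3227, 0.2419]
tool_rot: [179.9, 0.1, 7.2]
force: [0.9, 0.9, -0.2]
width: 0.002
gripper_force: 0.0
```

```bash
python3 - <<'E'
from m import *
s=env.state(); print(s["t"],s["position"],s["tool_rot"],s["joints"])
cv2.imwrite("pics/side2.png",cv2.resize(env.snapshot("side")[150:420,200:420,::-1],(660,600)*1 if 0 else (489,600)))
E
```

```text
5.9 [0.4348 0.3227 0.2419] [179.9181   0.1035   7.2484] [ 33.9655  -0.1012 106.5564  -0.0278  73.674  116.7249]
```

View pics/side2.png

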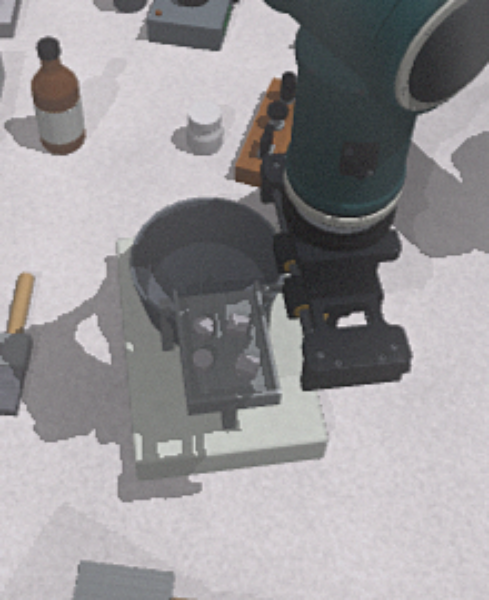

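The fingers stand on the +y side of the lever, clear of the tray and castings (tray at (230,345) in the crop, gripper at (350,370)). Pushing.

Request:
jog_arm(targets=[[1,[1,-8,0],[0,0,0]],[1,[2,-16,0],[0,0,0]],[1,[3,-24,0],[0,0,0]],[1,[4,-31,0],[0,0,0]],[1,[5,-38,0],[0,0,0]],[1,[6,-45,0],[0,0,0]],[1,[7,-52,0],[0,0,0]],[1,[8,-59,0],[0,0,0]],[1,[8.5,-66,0],[0,0,0]],[1,[9.5,-73,0],[0,0,0]],[1,[10.5,-80,0],[0,0,0]],[1,[11,-87,0],[0,0,0]],[1,[12,-94,0],[0,0,0]],[1,[13,-101,0],[0,0,0]],[1,[14,-108,0],[0,0,0]],[1,[15,-115,0],[0,0,0]],[1,[16,-122,0],[0,0,0]],[1,[16.5,-128,0],[0,0,0]],[1,[17,-134,0],[0,0,0]],[1,[17.5,-138,0],[0,0,0]]])

```text
t: 7.62
position: [0.4523, 0.1854, 0.2427]
tool_rot: [180.0, 0.0, 7.3]
force: [-1.1, -0.1, -0.1]
width: 0.005
gripper_force: 0.0
```

```bash
python3 - <<'E'
from m import *
s=env.state(); print(s["force"],s["position"])
a=cv2.resize(env.snapshot("side")[200:370,230:380,::-1],(450,510)); b=cv2.resize(env.snapshot("top")[170:270,150:300,::-1],(350,233))
b=cv2.copyMakeBorder(b,0,277,0,0,cv2.BORDER_CONSTANT); cv2.imwrite("pics/p3.png",np.clip(np.hstack([a,b])*1.4,0,255).astype(np.uint8))
E
```

```text
[-1.0774 -0.1071 -0.0926] [0.4523 0.1854 0.2427]
```

View pics/p3.png

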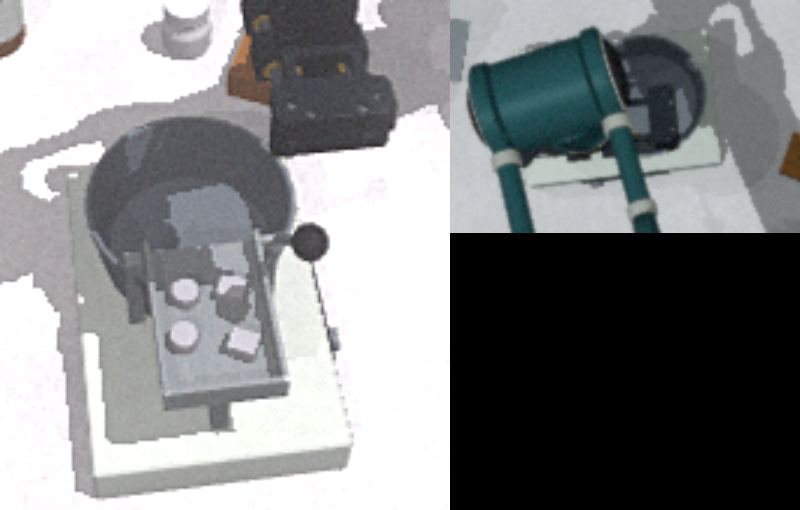

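The tray is still level: ball at side px (333.5,280.7), castings unmoved. So the fingers passed the ball without taking it. I check the geometry against the picture.

```bash
python3 - <<'E'
from m import *
for c in("top","side"):
    im=env.snapshot(c).copy()
    print(c,"tcp",proj(c,[.4523,.1854,.2427]),"tip",proj(c,[.4523,.1854,.2257]),"ball",proj(c,[.4445,.2742,.237]))
    for n in("lever_ball","drum_in","machine"): print(n,[(np.round(x["centre"],1),round(x["score"],2)) for x in env.spot_point(c,n)[:2]])
    p=proj(c,[.4523,.1854,.2257]); r,k=int(p[0]),int(p[1])
    cv2.circle(im,(k,r),2,(255,0,0),-1); p=proj(c,[.4445,.2742,.237]); cv2.circle(im,(int(p[1]),int(p[0])),2,(0,255,0),-1)
    globals()[c]=cv2.resize(im[r-65:r+65,k-65:k+65,::-1],(390,390))
cv2.imwrite("pics/p4.png",np.clip(np.hstack([top,side])*1.6,0,255).astype(np.uint8))
E
```

```text
top tcp [np.float64(227.710461209429), np.float64(216.02721531072248)] tip [np.float64(228.33473075342818), np.float64(216.84997952045168)] ball [np.float64(230.23301511690235), np.float64(184.32081706471962)]
lever_ball []
drum_in [(array([214.2, 235.6]), 0.95)]
machine [(array([213.2, 224.1]), 0.68)]
side tcp [np.float64(241.65916752368292), np.float64(326.27486273221257)] tip [np.float64(246.7695147806665), np.float64(325.74239850639395)] ball [np.float64(280.4383212074806), np.float64(332.8957189773434)]
lever_ball [(array([282.4, 334.2]), 0.89)]
drum_in [(array([283., 290.]), 0.78)]
machine [(array([301.6, 292. ]), 0.69), (array([308.3, 296.3]), 0.66)]
```

View pics/p4.png

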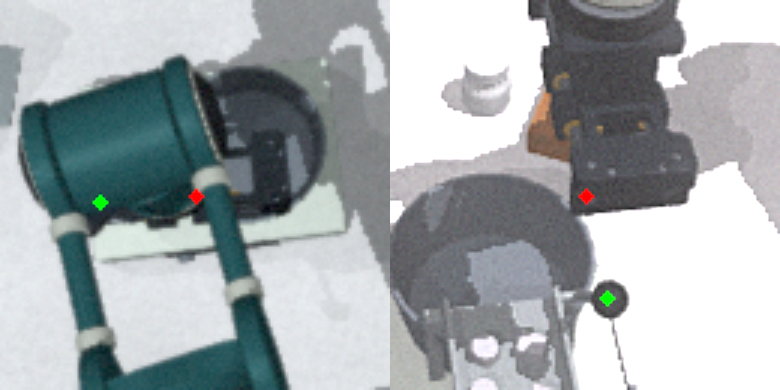

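Request:
jog_arm(targets=[[1,[0,0,35],[0,0,0]],[1,[0,0,70],[0,0,0]],[1,[0,0,105],[0,0,7]],[1,[0,0,120],[0,0,14]],[1,[-5,25,120],[0,0,21]],[1,[-10,55,120],[0,0,28]],[1,[-15,85,120],[0,0,35]],[1,[-20,115,120],[0,0,42]],[1,[-21,132,120],[0,0,49]],[1,[-21,132,120],[0,0,56]],[1,[-21,132,120],[0,0,63]],[1,[-21,132,120],[0,0,70]],[1,[-21,132,90],[0,0,77]],[1,[-21,132,60],[0,0,84]],[1,[-21,132,30],[0,0,90]],[1,[-21,132,5],[0,0,90]],[1,[-21,132,0],[0,0,90]],[1,[-21,132,0],[0,0,90]]])

```text
t: 9.62
position: [0.4298, 0.3173, 0.2403]
tool_rot: [-179.7, 0.1, 97.3]
force: [-0.3, 0.7, 0.6]
width: 0.003
gripper_force: 0.0
```

```bash
python3 - <<'E'
from m import *
s=env.state(); X=s["position"]; print(X,s["tool_rot"],s["joints"][5])
im=env.snapshot("side").copy(); X=np.array(X)
for z,col in((0,(255,0,0)),(-.017,(255,255,0))):
    p=proj("side",X+[0,0,z]); print(p); cv2.circle(im,(round(p[1]),round(p[0])),1,col,-1)
p=proj("side",[.4445,.2742,.237]); cv2.circle(im,(round(p[1]),round(p[0])),1,(0,255,0),-1)
cv2.imwrite("pics/p5.png",np.clip(cv2.resize(im[200:350,250:420,::-1],(680,600))*1.8,0,255).astype(np.uint8))
E
```

```text
[0.4298 0.3173 0.2403] [-179.7413    0.1277   97.2923] 26.47539759526243
[np.float64(299.68576093502855), np.float64(342.76311727388577)]
[np.float64(304.42973309293683), np.float64(341.896804963849)]
```

View pics/p5.png

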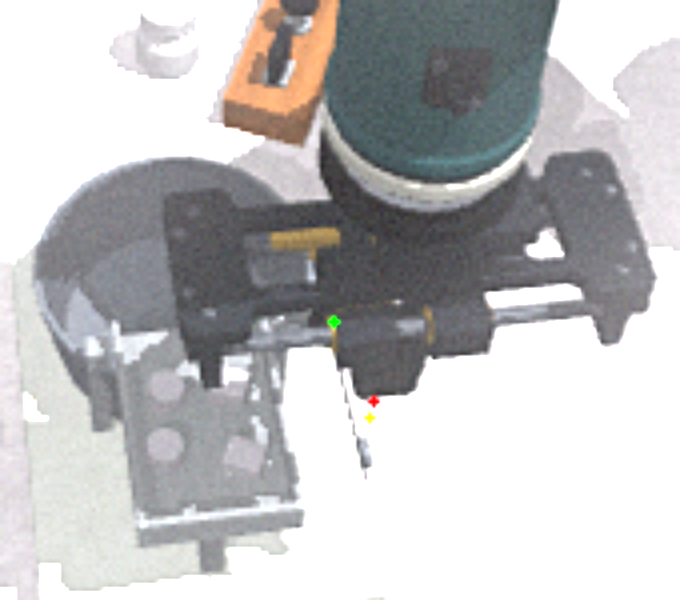

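Side view: the closed fingers' lower end shows at crop (385,392), i.e. side px (346,298). My projected fingertip (341.9,304.4) lies lower, so the fingers seem higher than I assumed, which would explain passing over the ball. I check the pixel values, because a pale pad could be saturated.

```bash
python3 - <<'E'
from m import *
g=env.snapshot("side").mean(2).astype(int)
print(g[280:316,328:362:2])
X=np.array(env.state()["position"]); R=np.array([[np.cos(np.radians(97.3)),np.sin(np.radians(97.3))],[-np.sin(np.radians(97.3)),np.cos(np.radians(97.3))]])
for a in(-.009,.009):
  for b in(-.0175,.0175):
    d=R.T@[a,b]; print("exp tip corner",[round(v,1) for v in proj("side",X+[d[0],d[1],-.017])])
E
```

```text
[[ 32  42  69  57  60  54  53  59  60  55  72 112 100 110  75  50  59]
 [ 83  91  76  53  57  61  59  52  56  57  57  98  71  78  63  50  60]
 [ 90 106  66  50  56  55  55  60  56  61  58  75  66  68  65  54  64]
 [101 104  67  37  52  56  58  56  58  59  60  52  53  49  78  48  55]
 [ 84  82  61  49  60  59  60  63  62  56  52  48  51  49  65  57  57]
 [ 52  41  68  50  58  48  54  53  55  53  50  46  54  50  53  56  53]
 [191 121  53  45  54  50  51  54  51  55  50  51  52  54  57  54  57]
 [191 188 111  49  47  48  54  46  48  51  56  49  50  52  50  50  52]
 [183 182 172  40  46  54  50  54  55  56  55  53  55  49  52  38  37]
 [181 181 188  40  49  50  55  54  45  53  49  52  52  48 119 120 174]
 [181 184 179  31  46  47  55  47  51  50  57  55  58  46 177 210 213]
 [182 186 194  24  64  58  53  53  55  49  55  49  57  47 230 210 210]
 [182 182 189 128 201  48  56  50  52  55  49  49  56  48 229 206 209]
 [180 182 183 175 211  47  51  49  57  49  55  54  49  79 222 212 211]
 [184 187 188 173 207  39  53  53  50  54  53  55  49 117 213 213 206]
 [183 188 189 180 165  37  52  47  
[... 972 characters left out ...]
 187 181 166 133 166 200 211 211 211 205 205 212 202 206]
 [181 184 181 189 188 185 103 161 194 206 205 206 206 215 220 201 210]
 [185 184 180 188 188 174 112 136 195 213 207 205 210 216 214 205 211]
 [188 183 186 186 189 186  95 150 196 209 209 212 213 212 208 206 206]
 [185 180 185 185 191 192  79 130 201 213 213 209 216 216 214 207 205]
 [187 182 185 185 184 206  60 105 211 213 215 205 212 202 204 206 209]
 [180 181 187 183 187 203  52  98 210 212 214 208 211 205 206 205 207]]
exp tip corner [np.float64(300.7), np.float64(330.7)]
exp tip corner [np.float64(298.7), np.float64(349.3)]
exp tip corner [np.float64(309.4), np.float64(332.6)]
exp tip corner [np.float64(307.4), np.float64(351.5)]
```

```bash
python3 - <<'E'
from m import *
for c in("side","top"):
  for s in(-1,1):
    for w in (.044,.0615):
      y=np.array([np.sin(np.radians(23.3)),-np.cos(np.radians(23.3)),0])*s*w
      print(c,s,w,np.array(proj(c,np.array([.267,-.62,.202])+y))*800/560)
g=cv2.imread("pics/side0.png").mean(2).astype(int); print(g[40:96:2,498:576:3])
E
```

```text
side -1 0.044 [ 99.5482 532.7296]
side -1 0.0615 [103.0135 536.64  ]
side 1 0.044 [ 82.9299 513.9766]
side 1 0.0615 [ 79.7771 510.4187]
top -1 0.044 [437.5709 701.6688]
top -1 0.0615 [441.082  693.5279]
top 1 0.044 [419.9883 742.4363]
top 1 0.0615 [416.5062 750.5098]
[[80 71 71 11 26 28 38 26 25 60 30 28 34 42 41 34 46 38 32 42 64 68 72 78
  79 79]
 [79 78 80 64 72 15 35 44 32 80 76 30 31 41 36 39 38 39 38 44 43 43 42 75
  81 78]
 [80 79 79 79 83 21 24 38 48 77 82 69 37 32 40 45 44 42 42 42 41 40 42 47
  79 81]
 [77 77 78 76 83 26 20 26 33 49 75 79 72 36 46 42 44 49 42 46 47 56 41 36
  76 81]
 [76 78 76 75 78 18 26 22 36 42 58 82 84 42 34 50 48 47 43 42 42 42 34 34
  82 80]
 [87 84 83 85 94 12 28 19 34 62 39 64 91 34 35 43 43 44 41 41 41 38 35 31
  87 87]
 [88 88 85 84 90 15 20 19 45 89 51 39 42 34 40 42 32 41 41 37 40 35 38 39
  92 91]
 [87 86 87 87 88 16 25 18 53 91 83 34 34 35 39 40 41 39 45 41 37 38 36 69
  90 92]
 [85 87 86 87 87 12 23 20 62 89 90 42 35 35 40 39 41 36 43 40 43 40 41 90
  93 87]
 [88 88 89 87 88 20 24 27 64 88 87 37 34 38 39 33 34 43 42 40 41 41 44 91
  89 89]
 [
[... 792 characters left out ...]
44 78 85 84 86 83 84 84 84
  83 77]
 [89 88 89 93 90 87 88 90 88 90 89 91 59 39 41 42 88 85 84 84 87 86 83 82
  77 73]
 [88 89 89 89 87 87 89 88 92 92 90 94 54 39 41 42 85 85 87 84 82 84 83 81
  78 72]
 [89 89 91 93 87 92 93 90 88 91 94 94 47 38 41 48 86 84 89 83 86 84 83 79
  75 78]
 [89 89 88 91 89 91 88 89 91 91 93 88 45 39 42 63 84 85 87 86 84 87 84 79
  77 75]
 [89 88 90 90 89 91 90 91 89 93 93 92 77 71 95 89 87 88 87 86 86 88 80 79
  77 76]
 [90 91 89 89 88 91 88 91 91 91 91 91 93 92 95 94 86 88 86 87 88 87 78 79
  75 78]
 [90 88 91 90 91 92 88 92 89 92 93 92 93 94 93 90 83 86 85 87 87 83 83 79
  80 79]
 [91 89 91 89 90 92 91 88 90 93 90 92 92 93 93 92 84 85 89 87 87 79 80 78
  81 80]]
```

The visible fingertip sits 6–10 px above its projection both here and in the start picture, so the fingers are probably higher than reported. There is free space below beside the tray, so I lower 35 mm and push again, checking force early.

Request:
jog_arm(targets=[[1,[0,0,-12],[0,0,0]],[1,[0,0,-24],[0,0,0]],[1,[0,0,-35],[0,0,0]],[1,[0,0,-35],[0,0,0]],[1,[1,-8,-35],[0,0,0]],[1,[2,-16,-35],[0,0,0]],[1,[3,-24,-35],[0,0,0]],[1,[4,-31,-35],[0,0,0]],[1,[5,-38,-35],[0,0,0]],[1,[6,-45,-35],[0,0,0]],[1,[6.5,-50,-35],[0,0,0]],[1,[6.5,-50,-35],[0,0,0]]])

```text
t: 10.72
position: [0.4382, 0.267, 0.208]
tool_rot: [179.9, 0.0, 97.3]
force: [1.0, 2.8, 1.2]
width: 0.006
gripper_force: 1.2
```

```bash
python3 - <<'E'
from m import *
k=env.calibration("side"); print({a:b for a,b in k.items() if a not in "Rt"})
s=env.state(); print(s["position"],s["force"],s["moment"])
im=env.snapshot("side"); np.save("s6.npy",im)
for n in("lever_ball","tray"): print(n,[(np.round(x["centre"],1),round(x["score"],2)) for x in env.boxes_of("side",n)[:2]])
E
```

```text
{'vfov': 54.2048849923805, 'cx': 282.27468998196724, 'cy': 210.65624748195668}
[0.4382 0.267  0.208 ] [1.0106 2.7887 1.1534] [ 0.2611 -0.2053  0.0206]
lever_ball [(array([309.7, 299.5]), 0.65)]
tray [(array([303.7, 303.3]), 0.57), (array([292.8, 308.1]), 0.4)]
```

Contact now (2.8 N). Continuing the tip.

Request:
jog_arm(targets=[[1,[1,-7,0],[0,0,0]],[1,[2,-14,0],[0,0,0]],[1,[2.5,-21,0],[0,0,0]],[1,[3.5,-28,0],[0,0,0]],[1,[4.5,-35,0],[0,0,0]],[1,[5.5,-42,0],[0,0,0]],[1,[6.5,-49,0],[0,0,0]],[1,[7,-55,0],[0,0,0]],[1,[8,-61,0],[0,0,0]],[1,[8.5,-67,0],[0,0,0]],[1,[9.5,-73,0],[0,0,0]],[1,[10,-78,0],[0,0,0]],[1,[10.5,-82,0],[0,0,0]],[1,[11,-86,0],[0,0,0]],[1,[11,-86,0],[0,0,0]],[1,[11,-86,0],[0,0,0]]])

```text
t: 12.2
position: [0.4485, 0.1818, 0.2075]
tool_rot: [-180.0, 0.0, 97.3]
force: [-1.1, 2.4, 0.6]
width: -0.001
gripper_force: 0.5
```

```bash
python3 - <<'E'
from m import *
s=env.state(); print(s["position"],s["force"])
for c in("side","top"):
  im=env.snapshot(c)
  for i in range(4): print(c,[(np.round(x["centre"],0),round(x["score"],2)) for x in env.boxes_of(c,f"casting{i}")[:5]])
  print(c,[(np.round(x["centre"],1),round(x["score"],2)) for x in env.spot_point(c,"lever_ball")[:2]])
side=env.snapshot("side")
cv2.imwrite("pics/p7.png",np.clip(cv2.resize(side[210:360,235:385,::-1],(600,600))*1.3,0,255).astype(np.uint8))
E
```

```text
[0.4485 0.1818 0.2075] [-1.1346  2.3599  0.6146]
side [(array([278., 287.]), 0.59), (array([273., 305.]), 0.39)]
side [(array([278., 287.]), 0.59), (array([273., 305.]), 0.39)]
side [(array([278., 287.]), 0.59), (array([273., 305.]), 0.39)]
side [(array([278., 287.]), 0.59), (array([273., 305.]), 0.39)]
side []
top []
top []
top []
top []
top [(array([182.3, 400.3]), 0.67), (array([199.7, 231.6]), 0.37)]
```

View pics/p7.png

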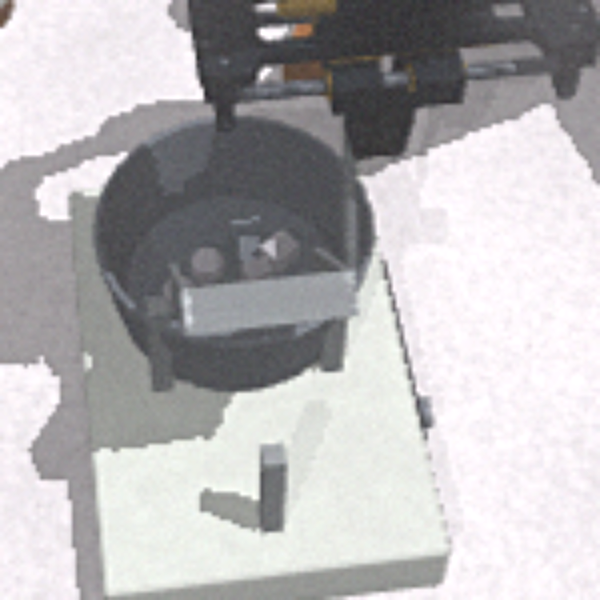

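Crop shows the tray tipped steeply and castings on the drum floor around (207,262)–(285,240). A little further to be sure, hold, then let the tray back down.

Request:
jog_arm(targets=[[1,[1,-6,0],[0,0,0]],[1,[1.5,-11,0],[0,0,0]],[1,[1.5,-11,0],[0,0,0]],[1,[1.5,-11,0],[0,0,0]],[1,[1.5,-11,0],[0,0,0]],[1,[0,0,0],[0,0,0]],[1,[-1,12,0],[0,0,0]],[1,[-3,24,0],[0,0,0]],[1,[-5,36,0],[0,0,0]],[1,[-6,48,0],[0,0,0]],[1,[-8,60,0],[0,0,0]],[1,[-9,72,0],[0,0,0]],[1,[-11,84,0],[0,0,0]],[1,[-12,96,0],[0,0,0]],[1,[-14,108,0],[0,0,0]],[1,[-15,120,0],[0,0,0]],[1,[-17,132,0],[0,0,0]],[1,[-18,144,10],[0,0,0]],[1,[-18,150,40],[0,0,0]],[1,[-18,150,80],[0,0,0]]])

```text
t: 14.52
position: [0.4286, 0.3324, 0.2852]
tool_rot: [-179.6, 0.2, 97.4]
force: [-0.2, -0.4, 0.2]
width: -0.0
gripper_force: 0.0
```

```bash
python3 - <<'E'
from m import *
s=env.state(); print(s["t"],s["position"],s["force"])
for c in("side","top"):
  im=env.snapshot(c); np.save(c+"8.npy",im)
  L=env.outline_of(c,"casting0")
  for x in L[:6]:
    z=.058; print(c,np.round(x["centre"],1),round(x["score"],2),x["mask"].sum(),at_z(c,x["centre"],z))
  print(c,[(np.round(x["centre"],1),round(x["score"],2)) for x in env.spot_point(c,"lever_ball")[:2]])
  print(c,[(np.round(x["centre"],1),round(x["score"],2)) for x in env.boxes_of(c,"casting1")[:6]])
E
```

```text
14.5167 [0.4286 0.3324 0.2852] [-0.2297 -0.4086  0.2436]
side [216.2 326.3] 0.43 713 [ 0.4269 -0.0489  0.058 ]
side [(array([281.9, 333.3]), 0.94)]
side []
top [208.6 399.4] 0.27 66 [ 0.5407 -0.3691  0.058 ]
top [(array([232.2, 186.1]), 0.9)]
top []
```

The lever is back at its level position (top px (232.2,186.1), as at the start). Heading for the key, and re-measuring block and key from the saved first pictures meanwhile.

Request:
jog_arm(targets=[[0.9,[0,0,40],[0,0,0]],[0.7,[5,-10,80],[0,0,0]],[0.5,[20,-45,115],[0,0,-5]],[0.5,[35,-85,115],[0,0,-10]],[0.5,[50,-125,115],[0,0,-15]],[0.5,[65,-165,115],[0,0,-20]],[0.5,[70,-205,115],[0,0,-26]],[0.5,[70,-245,115],[0,0,-26]],[0.5,[60,-285,115],[0,0,-26]],[0.5,[50,-320,115],[0,0,-26]],[0.5,[35,-350,115],[0,0,-26]],[0.5,[20,-380,115],[0,0,-26]],[0.5,[15,-400,115],[0,0,-26]],[0.5,[15,-400,90],[0,0,-26]],[0.5,[15,-400,60],[0,0,-26]],[0.5,[15,-400,30],[0,0,-26]],[0.5,[15,-400,0],[0,0,-26]],[0.5,[15,-400,-30],[0,0,-26]],[0.5,[15,-400,-60],[0,0,-26]],[0.5,[15,-400,-80],[0,0,-26]]])

```text
t: 16.58
position: [0.443, -0.0675, 0.2031]
tool_rot: [-179.6, 0.0, 71.3]
force: [0.4, -0.3, -0.0]
width: 0.497
gripper_force: 0.0
```

```bash
python3 - <<'E'
from m import *
s=env.state(); X=np.array(s["position"]); print(s["t"],X,s["tool_rot"],s["joints"],s["width"])
c=[at_z("top",(225+r/6-.4,285+k/6-.4),.03) for k,r in((78,10),(38,115),(372,120),(335,220))]
for p in c: print("blk top corner",p)
print("len",[np.linalg.norm(c[a]-c[b]) for a,b in((0,1),(2,3),(0,2),(1,3))],np.mean(c,0))
c=[at_z("side",(175+r/7.8-.4,300+k/7.8-.4),.03) for k,r in((183,80),(325,108),(48,388),(205,430))]
for p in c: print("side blk",p)
print("len",[np.linalg.norm(c[a]-c[b]) for a,b in((0,1),(2,3),(0,2),(1,3))],np.mean(c,0))
m=env.snapshot("side"); np.save("s9.npy",m); t=env.snapshot("top"); np.save("t9.npy",t)
for sg in(-1,1):
  y=np.array([np.sin(np.radians(s["tool_rot"][2])),-np.cos(np.radians(s["tool_rot"][2])),0])*sg*(.022+.008)
  print("tip exp side",proj("side",X+y-[0,0,.017]))
im=np.clip(m[130:250,270:420,::-1]*1.6,0,255).astype(np.uint8); a=cv2.resize(im,(500,400),interpolation=cv2.INTER_CUBIC)
d=np.clip(t[175:255,185:285,::-1]*1.8,0,255).astype(np.uint8); b=cv2.resize(d,(300,240),interpolation=cv2.INTER_CUBIC)
cv2.imwrite("pics/p9.png",np.hstack([a,cv2.copyMakeBorder(b,0,160,0,0,cv2.BORDER_CONSTANT)]))
E
```

```text
16.5833 [ 0.443  -0.0675  0.2031] [-179.6464    0.0422   71.2733] [-11.8475  -9.2562 119.1421   0.0005  70.4703   6.8792] 0.49699652301575037
blk top corner [ 0.4825 -0.0477  0.03  ]
blk top corner [ 0.4259 -0.0269  0.03  ]
blk top corner [ 0.426  -0.2049  0.03  ]
blk top corner [ 0.3727 -0.1849  0.03  ]
len [np.float64(0.06031862472727761), np.float64(0.056862169121620953), np.float64(0.1670222695014831), np.float64(0.16672887113892748)] [ 0.4268 -0.1161  0.03  ]
side blk [ 0.4261 -0.202   0.03  ]
side blk [ 0.372  -0.1864  0.03  ]
side blk [ 0.4827 -0.0433  0.03  ]
side blk [ 0.4277 -0.0238  0.03  ]
len [np.float64(0.05632692094424093), np.float64(0.058323659464444226), np.float64(0.1685423180831209), np.float64(0.1718232271511083)] [ 0.4271 -0.1139  0.03  ]
tip exp side [np.float64(179.89556831378377), np.float64(334.24323738708824)]
tip exp side [np.float64(174.75238937020578), np.float64(311.52942941109285)]
```

View pics/p9.png

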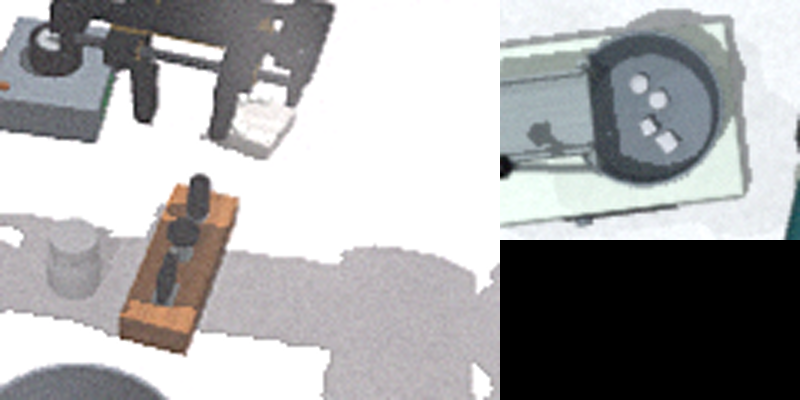

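Right part: all four castings lie on the drum floor (crop (640,83),(658,98),(648,126),(667,140)), and the tray is empty and level. Left part: open fingertips at side px (314,166) and (335,171), again about 9 px above projection, so the tips are higher than reported. I'll descend over the key in stages and find the true height by a gentle touch on the block.

Request:
jog_arm(targets=[[0.5,[0,0,-30],[0,0,0]],[0.5,[0,0,-60],[0,0,0]],[0.5,[0,0,-90],[0,0,0]],[0.5,[0,0,-115],[0,0,0]],[0.5,[0,0,-135],[0,0,0]],[0.5,[0,0,-146],[0,0,0]],[0.5,[0,0,-146],[0,0,0]],[0.5,[0,0,-146],[0,0,0]]])

```text
t: 17.35
position: [0.4463, -0.068, 0.0623]
tool_rot: [180.0, -0.0, 71.3]
force: [-0.3, 0.4, 0.2]
width: 0.499
gripper_force: 0.0
```

```bash
python3 - <<'E'
from m import *
s=env.state(); X=np.array(s["position"]); print(s["t"],X,s["tool_rot"],s["force"],s["width"])
m=env.snapshot("side"); np.save("s10.npy",m)
for sg in(-1,1):
  y=np.array([np.sin(np.radians(s["tool_rot"][2])),-np.cos(np.radians(s["tool_rot"][2])),0])*sg*.03
  for z in(-.017,.013): print("tip exp side",sg,z,proj("side",X+y+[0,0,z]))
print(proj("side",[.4437,-.0678,.068]))
print(m.mean(2).astype(int)[196:236,296:354:2])
E
```

```text
17.35 [ 0.4463 -0.068   0.0623] [179.9947  -0.0006  71.3012] [-0.3411  0.446   0.2075] 0.4989155229795352
tip exp side -1 -0.017 [np.float64(216.6876165905548), np.float64(329.05621526051857)]
tip exp side -1 0.013 [np.float64(209.38726587794613), np.float64(329.82040124970376)]
tip exp side 1 -0.017 [np.float64(211.56328032417616), np.float64(308.44620731996395)]
tip exp side 1 0.013 [np.float64(204.25430238083894), np.float64(308.7996624299596)]
[np.float64(208.6658826201298), np.float64(320.0364034395636)]
[[144 187 187 ...  66  58  51]
 [109 148 168 ...  67  59  60]
 [106 130 179 ...  68  54  56]
 ...
 [183 182 176 ... 114 118 116]
 [185 172 184 ... 112 115 111]
 [178 185 183 ... 115 114 113]]
```

```bash
cat > asc.py <<'E'
from m import *
def asc(im,r0,r1,c0,c1):
    print("     "+"".join(str(c%10) for c in range(c0,c1)))
    for r in range(r0,r1):
        print(r,"".join(("r" if p[0]>p[2]+35 else "#" if p.mean()<62 else "+" if p.mean()<95 else "-" if p.mean()<140 else ".") for p in im[r,c0:c1].astype(int)))
E
python3 - <<'E'
from asc import *
s=env.state(); print(s["position"],s["force"])
asc(np.load("s10.npy"),185,240,295,350)
E
```

```text
[ 0.4471 -0.0682  0.0631] [0.2872 0.0586 0.7491]
     5678901234567890123456789012345678901234567890123456789
185 #################-..--+##########################++####
186 ################+........--######################++###+
187 ..-+############+-.........rrrr################++++#+#+
188 ....##############+--.....rrrrr###################+++++
189 ....#################+++--rrrrr####################++++
190 ....#########+#############+++r######################++
191 ....###############-+########++###############+.-+#++++
192 ......-+##########+...++#########+############-...###++
193 ..........-+######+...--r#######+############+-...#####
194 ...........+######+..-+-rr##+################+-...+####
195 ...........+######+...-rrrrr################+++++--.-+#
196 -..........-######+..-+++++##################+###+++++#
197 ---........-######+.--+#####################++######++#
198 ----.......-######+.--######################+...--++#+#
199 -------.....#######---######################-........+#
200 -----------.#######--+######################-.....---+#
201 ------------#######--#####
[... 1609 characters left out ...]
#######++rrrr+++##+---------------------
229 ......----+####+######+####r+rrr#+---------------------
230 .......---+####+#+#######++#####+.........-------------
231 ...........############+########-...........-----------
232 ..............-#######++########-...........-----------
233 .................-+#########+##+............-----------
234 .....................-+########-...........------------
235 .........................-####+...........-------------
236 .............................-+...........-------------
237 ..........................................-------------
238 ..........................................-------------
239 ------...................................--------------
```

ASCII view: fingertips end at row 205 (cols 307–311 and 328–336), the bow stands midway (cols 318–324). The true tip height is about 72 mm, the bow top is at 68, and the sideways alignment is good. Descend 31 mm and close gently.

Request:
jog_arm(targets=[[0.5,[0,0,-8],[0,0,0]],[0.5,[0,0,-16],[0,0,0]],[0.5,[0,0,-22],[0,0,0]],[0.5,[0,0,-27],[0,0,0]],[0.5,[0,0,-31],[0,0,0]],[0.5,[0,0,-31],[0,0,0]]], newtons=8)

```text
t: 17.9
position: [0.4448, -0.0677, 0.0295]
tool_rot: [-179.9, 0.0, 71.3]
force: [-0.4, -0.6, 0.1]
width: 0.501
gripper_force: 0.0
```

Request:
jog_arm(targets=[[0.6,[0,0,0],[0,0,0]],[0.7,[0,0,0],[0,0,0]],[0.8,[0,0,0],[0,0,0]],[1,[0,0,0],[0,0,0]],[1,[0,0,0],[0,0,0]],[1,[0,0,0],[0,0,0]]], newtons=8)

```text
t: 18.4
position: [0.4459, -0.0679, 0.0309]
tool_rot: [180.0, -0.0, 71.3]
force: [0.3, 0.2, 0.1]
width: 0.106
gripper_force: 8.0
```

```bash
python3 - <<'E'
from asc import *
s=env.state(); print(s["position"],s["force"],s["moment"],s["width"],s["gripper_force"])
asc(env.snapshot("side"),195,236,300,345)
E
```

```text
[ 0.4459 -0.0679  0.0309] [0.3108 0.1629 0.058 ] [ 0.0168 -0.1012 -0.0288] 0.10571167953742037 7.999972054967657
     012345678901234567890123456789012345678901234
195 ####+#############rrrr###################++++
196 +#################rr#########################
197 ...-+########################################
198 .....###########+#+##########################
199 .....###############++#############r+##++####
200 -----###############++###########+#++##+---##
201 ----+#############################+#r##+----#
202 -------++#######################r++###+-----#
203 -----------+####################++++++#++++-+
204 ------------########++##########r##+++#+#+#++
205 ------------+########+##########r+#+######++#
206 ------------+####################+###+--++###
207 ------------+###################++##+-------+
208 +-----------+#################++++##+--------
209 +-----------+#################+++r##+--------
210 ------------#################+++++#+---------
211 -----------+################+######----------
212 -----------r################+##r+##----------
213 -----------r#################+#+
[... 413 characters left out ...]

222 -------r++++##++r+r+++r+++r+###+-------------
223 ------+#++++++#+++r+#++++r++##+--------------
224 ------r+#+#+##+++#++#+#+++++##+--------------
225 -----+##+rr+#+#rrrr##+++r++r##+--------------
226 -----+####+#rrrrrrrrr##++++##+---------------
227 -----+##+######+rrrrr#+++++##----------------
228 -----+#+########+++rrrr+r+###----------------
229 ------#####+##++#####+rrrrr#+----------------
230 ..---+#####+##+#+########+##+..--------------
231 ......###########+##+#######-----------------
232 .........-#########+#######+-..--------------
233 ............-##############-.----------------
234 ................-+########+------------------
235 ....................-#####+------------------
```

Gripped (9.3 mm ≈ 10 mm bow, no side force). Firm up the grip and lift while I measure the core.

Request:
jog_arm(targets=[[1,[0,0,0],[0,0,0]],[1,[0,0,0],[0,0,0]],[1,[0,0,5],[0,0,0]],[1,[0,0,12],[0,0,0]],[1,[0,0,22],[0,0,0]],[1,[0,0,40],[0,0,0]],[1,[0,0,65],[0,0,0]],[1,[0,0,90],[0,0,0]],[1,[0,0,120],[0,0,0]],[1,[0,0,140],[0,0,0]],[1,[0,0,140],[0,0,0]],[1,[0,0,140],[0,0,0]]], newtons=40)

```text
t: 19.45
position: [0.447, -0.0681, 0.1727]
tool_rot: [179.8, -0.0, 71.3]
force: [-0.5, 0.5, -0.4]
width: 0.11
gripper_force: 40.0
```

```bash
python3 - <<'E'
from asc import *
s=env.state(); print(s["t"],s["position"],s["force"],s["width"],s["gripper_force"])
T,S=env.snapshot("top"),env.snapshot("side"); np.save("t11.npy",T); np.save("s11.npy",S)
print(T.astype(int).mean(2)[200:219,389:410].astype(int))
print(S.astype(int).mean(2)[134:152,274:300].astype(int))
asc(S,175,225,300,345)
E
```

```text
19.45 [ 0.447  -0.0681  0.1727] [-0.4941  0.4957 -0.4092] 0.10975843030442256 39.99982693232596
[[77 74 76 73 54 48 43 35 33 31 27 40 39 56 73 75 77 77 80 78 74]
 [77 74 54 51 45 30 16 18 17 19 21 17 23 32 50 73 77 77 77 76 76]
 [77 72 48 45 35 25 15 23 31 37 35 35 25  9 22 43 69 77 78 77 76]
 [74 51 32 18 22 22 32 60 76 87 91 76 56 32 24 24 47 71 77 77 77]
 [74 39  8 19 15 34 63 90 95 97 95 91 90 75 44 22 26 53 74 78 77]
 [70 30  7  8 37 71 90 96 99 92 92 97 92 92 84 38 14 39 70 77 76]
 [48 17 12 19 47 90 96 96 92 79 72 81 92 95 91 67 26 31 60 72 75]
 [33  6 24 23 53 95 96 98 86 60 52 55 87 95 95 89 36 13 49 70 74]
 [24  8 16 28 62 94 95 92 76 37 38 59 90 95 97 92 37 28 45 69 73]
 [20  6 18 25 60 94 95 92 68 32 42 74 93 95 95 90 39 17 40 70 72]
 [ 9 16  7 27 49 89 94 89 57 39 55 83 97 96 93 73 30 25 46 69 75]
 [26  9 18 17 29 66 93 95 87 73 68 91 96 95 89 47 26 29 58 71 73]
 [45  7 18 15 25 49 87 94 93 92 91 93 93 91 72 32 19 33 69 73 73]
 [72 24 12 14 20 30 51 74 90 94 90 92 88 62 33 17 32 55 71 73 73]
 [72 46 14 11 21 19 24 36 48 54 60 57 48 30 25 28 49 70 75 75 70]
 [79 71 46 20 
[... 4064 characters left out ...]

211 -----------+#+++++#+++++++++++++++#----------
212 +----------+++++++++++++++++++r++#+----------
213 -----------#++++++++++++++#+++++##+----------
214 ----------+##++#++++++++++#++++++#-----------
215 ----------++++++++++++++++++++++#+-----------
216 ---------++++++##+#+++++++++++++#+-----------
217 ---------r++++++++++#+++++++++###------------
218 --------++++++++++++#+++++++++##+------------
219 --------++++++++####+++++++r++#+-------------
220 --------+#+++#+++###+++++++r++#+-------------
221 -------++++++rrrrrr++++#+++++##+-------------
222 -------#+#+++rrrrrrrrrrrrr+#+#++-------------
223 ------++#++++rrrrrrrrrrrrrrrr#+--------------
224 ------rr+++++rrrrrrrrrrrrrrrr#+--------------
```

The key is out of the block (blade visible, rows 185–190). Now compute core centre and slot angle from the clear images.

```bash
python3 - <<'E'
from asc import *
S0=cv2.resize(cv2.imread("pics/side0.png"),(560,420),interpolation=cv2.INTER_AREA)
ims=[("top",np.load("t11.npy")),("top",np.load("t9.npy")),("top",I["top"]),("side",I["side"]),("side",S0),("side",np.load("s6.npy"))]
def an(c,im):
    ctr=[208.4,398.8] if c=="top" else [141,286]
    g=im.astype(float).mean(2); z=.0725
    G2=cv2.resize(g,None,fx=4,fy=4,interpolation=cv2.INTER_LINEAR)
    r,k=int(ctr[0]),int(ctr[1]); sub=G2[(r-12)*4:(r+12)*4,(k-12)*4:(k+12)*4]
    hi=np.percentile(g[r-4:r+5,k-5:k+6],85); m=(sub>hi*.65).astype(np.uint8)
    n,l,s,ce=cv2.connectedComponentsWithStats(m)
    i=max(range(1,n),key=lambda i:-np.hypot(*(ce[i]-48))+0.002*s[i,4] if s[i,4]<4000 else -1e9)
    cn,_=cv2.findContours((l==i).astype(np.uint8),cv2.RETR_EXTERNAL,cv2.CHAIN_APPROX_NONE)
    cn=max(cn,key=len)[:,0,:]
    conv=lambda p:at_z(c,(r-12+(p[1]+.5)/4-.5,k-12+(p[0]+.5)/4-.5),z)[:2]
    q=np.array([conv(p) for p in cn]); cc,rad=cv2.minEnclosingCircle((q*1000).astype(np.float32))
    A=np.c_[2*q,np.ones(len(q))]; sol=np.linalg.lstsq(A,(q**2).sum(1),rcond=None)[0]; R=np.sqrt(sol[2]+sol[0]**2+sol[1]**2)
    out=[]; 
    yy,xx=np.mgrid[0:96,0:96]; Q=np.array([conv(p) for p in zip(xx.ravel(),yy.ravel())]); d=np.hypot(*(Q-sol[:2]).T)
    for sat in(.25,.5,1):
        w=np.clip(1-sub.ravel()/hi-.06,0,sat)*(d<.0115); mu=(Q*w[:,None]).sum(0)/w.sum(); C=((Q-mu)*w[:,None]).T@(Q-mu)/w.sum(); L,v=np.linalg.eigh(C)
        out.append((mu-sol[:2],((np.degrees(np.arctan2(v[1,1],v[0,1]))+90)%180-90).round(1),np.sqrt(L*12)))
    print(c,sol[:2],R,np.array(cc),[(o[0]*1000,o[1],(o[2]*1000).round(1)) for o in out])
for c,im in ims: an(c,im)
s=env.state();print(s["joints"])
E
```

```text
top [ 0.5397 -0.3635] 0.01776058588390879 [ 539.5529 -363.5905] [(array([-1.0009,  0.5884]), np.float64(-20.5), array([10.6, 17. ])), (array([-1.0735,  0.6549]), np.float64(-21.3), array([ 9.7, 15.7])), (array([-1.0816,  0.6678]), np.float64(-21.3), array([ 9.6, 15.6]))]
top [ 0.5397 -0.3635] 0.017767162608366426 [ 539.2537 -363.4809] [(array([-1.0619,  0.6051]), np.float64(-21.6), array([10.7, 17. ])), (array([-1.167 ,  0.6945]), np.float64(-21.9), array([ 9.7, 15.6])), (array([-1.1709,  0.7099]), np.float64(-21.9), array([ 9.6, 15.5]))]
top [ 0.5397 -0.3635] 0.01779388990145585 [ 539.382  -363.5008] [(array([-1.0747,  0.6125]), np.float64(-20.8), array([10.7, 17.1])), (array([-1.1538,  0.6879]), np.float64(-21.5), array([ 9.7, 15.8])), (array([-1.1534,  0.6939]), np.float64(-21.5), array([ 9.7, 15.7]))]
side [ 0.5402 -0.359 ] 0.014437444238124186 [ 539.923  -360.0306] [(array([-1.107 , -3.3402]), np.float64(-20.3), array([14. , 17.4])), (array([-1.1811, -4.0311]), np.float64(-19.2), array([13.4, 16.3])), (array([-1.156 , -4.2745]), np.float64(-19.3), array([13.2, 16. ]))]
side [ 0.5396 -0.3621] 0.018324016669443426 [ 539.6805 -362.129 ] [(array([-1.4333,  1.7536]), np.float64(-19.8), array([10.1, 15. ])), (array([-1.4377,  1.7571]), np.float64(-19.9), array([10.1, 15. ])), (array([-1.4377,  1.7571]), np.float64(-19.9), array([10.1, 15. ]))]
side [ 0.5395 -0.3621] 0.018050884706671603 [ 539.0308 -362.2109] [(array([-1.0516,  1.3917]), np.float64(-14.1), array([10.9, 16.9])), (array([-1.063 ,  1.4215]), np.float64(-15.2), array([10.4, 16.3])), (array([-1.063 ,  1.4215]), np.float64(-15.2), array([10.4, 16.3]))]
[-11.8253  -7.6217 121.368    0.0009  66.3365   6.8693]
```

Core at (0.5396,-0.363), slot at about -20.5°, consistent with the unit's fit (-11.7° plus 0.15 rad). Carry the key there, turning +88°.

Request:
jog_arm(targets=[[1,[5,-15,0],[0,0,6]],[1,[10,-38,0],[0,0,13]],[1,[18,-62,0],[0,0,20]],[1,[26,-86,0],[0,0,27]],[1,[34,-110,0],[0,0,34]],[1,[42,-134,0],[0,0,41]],[1,[50,-158,0],[0,0,48]],[1,[58,-182,0],[0,0,55]],[1,[66,-206,0],[0,0,62]],[1,[74,-230,0],[0,0,69]],[1,[82,-254,0],[0,0,76]],[1,[90,-278,0],[0,0,83]],[1,[95,-292,0],[0,0,88]],[1,[96,-295,0],[0,0,88]],[1,[96,-295,0],[0,0,88]],[1,[96,-295,-20],[0,0,88]],[1,[96,-295,-35],[0,0,88]],[1,[96,-295,-35],[0,0,88]],[1,[96,-295,-35],[0,0,88]]])

```text
t: 21.13
position: [0.5402, -0.3607, 0.1338]
tool_rot: [179.9, -0.3, 159.3]
force: [0.6, 0.4, -0.2]
width: 0.112
gripper_force: 40.0
```

```bash
python3 - <<'E'
from asc import *
s=env.state(); print(s["t"],s["position"],s["tool_rot"],s["force"],s["width"])
T,S=env.snapshot("top"),env.snapshot("side"); np.save("t12.npy",T); np.save("s12.npy",S)
for z in(.095,.1125,.12,.135): print(z,"if constant offset, key axis at",proj("side",[.5396,-.363,z]),proj("top",[.5396,-.363,z]))
asc(S,95,170,255,320)
for c,im in(("top",T),):
  asc(im,190,225,375,420)
E
```

```text
21.1333 [ 0.5402 -0.3607  0.1338] [179.9143  -0.2536 159.2614] [ 0.6275  0.3802 -0.1683] 0.11217043833936179
0.095 if constant offset, key axis at [np.float64(135.33586972918363), np.float64(286.16657436980125)] [np.float64(207.21165037212936), np.float64(400.4013093937596)]
0.1125 if constant offset, key axis at [np.float64(130.86354281465623), np.float64(286.12576256858017)] [np.float64(206.37588619811802), np.float64(401.841313888679)]
0.12 if constant offset, key axis at [np.float64(128.9196051655726), np.float64(286.1080233472673)] [np.float64(206.01151770971802), np.float64(402.4691133055704)]
0.135 if constant offset, key axis at [np.float64(124.98159948784655), np.float64(286.0720874445485)] [np.float64(205.27133912858534), np.float64(403.7444257884666)]
     56789012345678901234567890123456789012345678901234567890123456789
95 ##############################################+..................
96 #######################rr#####################+..................
97 #######################r######################+..................
98 ######################rr######################
[... 6089 characters left out ...]

211 #############+####################+++########
212 ############++#####################++########
213 ###########++++##############################
214 ##########+++++##############################
215 #########+++++++#############################
216 ########+++++++##########################++##
217 ########+++++++############################+-
218 #######+++++++##############################+
219 ######+++++++#######++#######################
220 #####++++++++#######++++#####################
221 ####++++++++########+++######################
222 ####+++++++###########++#####################
223 ####+++++++#########++++#####################
224 +++##################++######################
```

The key hangs right over the slot (blade tip at side px (132,286.5), slot at (141,286.5)), agreeing with a constant tool offset. I average a few readings to settle the last 2 mm.

```bash
python3 - <<'E'
from asc import *
P=[]; ks=[]
for i in range(10):
    S=env.snapshot("side").astype(float).mean(2); s=env.state(); P.append(np.r_[s["position"],s["tool_rot"][2]])
    ks.append(S)
P=np.array(P); print(P.mean(0),P.std(0)); A=np.mean(ks,0)
bg=205
for r in range(126,134): w=np.clip(A[r-0,278:296].max()-A[r,278:296],0,None); print(r,(w*np.arange(278,296)).sum()/w.sum(),A[r,281:293].astype(int))
w=0
for r in range(147,150):
    row=A[r,272:300]; w=np.clip(75-row,0,30); print("barrel",r,(w*np.arange(272,300)).sum()/w.sum())
print(A[136:147,276:298].astype(int))
for z in(.06,.0725): print(proj("side",[.5396,-.363,z]))
E
```

```text
[  0.5421  -0.363    0.1366 159.3008] [0.0002 0.0001 0.0004 0.0014]
126 285.8600351409632 [165 122  91  59  65  69  69  62  85 157 173 169]
127 286.27342414921145 [170 173 162  83  57  62  59  71 125 175 169 166]
128 285.82913351016805 [164 171 166  83  57  64  58  84 164 174 166 169]
129 286.12515768112763 [167 169 164  85  56  63  56  86 169 174 168 166]
130 286.1736889966656 [164 167 161  95  49  58  52  83 162 168 165 165]
131 286.5269943019943 [166 166 169 153  70  49  58 112 170 165 164 164]
132 287.5180049205994 [164 165 168 170 163 153 136 158 167 163 166 167]
133 286.7774647887324 [164 164 167 169 172 172 170 168 165 164 167 168]
barrel 147 284.84245143840667
barrel 148 285.07340711561307
barrel 149 284.80608611201035
[[ 79  90  90  92  93  97 101  97  82  88  96  97 109 131 162 150 153 176
  175 175 166 164]
 [ 96  96  94  96  94  77  62  41  34  30  32  31  38  46  63  68  92 115
  118 119 118 136]
 [100  97  97  93  62  39  45  65  79 117 115 109  87  78  39  34  47  74
   97  95  94  95]
 [ 66  74  93  61  38  37  68 120 117 123 118 118 115 118 106  59  35  46
   74  99  95  92]
 [ 68  95  93  34  38  48  81 115 128 102 119 120 125 120 120 108  65  39
   57  95  97  95]
 [ 72  99  76  35  45  65  84 111  89  60  69  76  77  90 118 115  68  38
   49  82  95  98]
 [ 72  98  72  34  42  73 123 120 111  94  80  67  63 100 122 114  54  41
   49  81  93  93]
 [ 74 100  75  37  38  60 114 126 124 120 116 115 117 120 116  76  42  39
   50  81  94  93]
 [ 65  70  56  36  41  42  52  64  81 118 127 127 119  82  78  45  45  41
   54  97  93  95]
 [ 65  65  53  40  41  41  37  39  44  53  57  59  55  46  48  43  43  42
   54  99  93  92]
 [ 66  66  56  38  43  42  42  42  41  39  39  39  42  43  42  42  43  41
   55  98  95  96]]
[np.float64(144.022503798135), np.float64(286.2458434370402)]
[np.float64(140.95875332848857), np.float64(286.2178854685044)]
```

Settled: reading and image both put the blade on the slot axis within about 0.5 mm. Lower it into the mouth.

Request:
jog_arm(targets=[[1,[0,0,-12],[0,0,0]],[1,[0,0,-24],[0,0,0]],[1,[0,0,-32],[0,0,0]],[1,[0,0,-36],[0,0,0]],[1,[0,0,-36],[0,0,0]],[1,[0,0,-38],[0,0,0]],[1,[0,0,-40],[0,0,0]],[1,[0,0,-42],[0,0,0]],[1,[0,0,-44],[0,0,0]],[1,[0,0,-44],[0,0,0]],[1,[0,0,-44],[0,0,0]]])

```text
t: 22.65
position: [0.5418, -0.3628, 0.0917]
tool_rot: [180.0, 0.0, 159.3]
force: [-0.4, -0.4, 0.6]
width: 0.11
gripper_force: 40.0
```

```bash
python3 - <<'E'
from asc import *
S=env.snapshot("side"); s=env.state(); print(s["position"],s["force"],s["moment"],s["width"])
asc(S,124,148,270,305)
E
```

```text
[ 0.5418 -0.3629  0.0919] [-0.3382 -0.4295 -0.535 ] [-0.0046 -0.0939  0.0051] 0.11005289813212277
     01234567890123456789012345678901234
124 #####################+.............
125 #####################+.............
126 #####################+.............
127 #####################+.............
128 #####################+.............
129 .--##################+.............
130 .....--##############-.............
131 ..........-##########+.............
132 ...........-#########-.............
133 ............#########-.............
134 ............#########-.............
135 .....-+++---#########-.............
136 .....####+++++#######-.............
137 ----+##+++##++++++###++-----.......
138 +++++#++-+#####+++++###++++++++----
139 +--+#++++####++++#+--###+-+++++++++
140 +++++##++###+++++++---+##++++++++++
141 +++#++++###++++#+##+--+##+++++++++-
142 .+#+++++####+++++#+---###++++-+++--
143 ..#+++++####++--++---+###+++--+++-+
144 .+#+++++#####++++--++####-+-+-----+
145 +#++++++#################-+++--++-+
146 ++++++++#################-+-------+
147 ++++++++#################-+-------#
```

Request:
jog_arm(targets=[[1,[0,0,-2],[0,0,0]],[1,[0,0,-4],[0,0,0]],[1,[0,0,-6],[0,0,0]],[1,[0,0,-6],[0,0,0]],[1,[0,0,-6],[0,0,0]]])

```text
t: 23.12
position: [0.5415, -0.3627, 0.0853]
tool_rot: [180.0, -0.0, 159.3]
force: [-0.3, -0.4, -0.3]
width: 0.111
gripper_force: 40.0
```

Request:
jog_arm(targets=[[1,[0,0,-2],[0,0,0]],[1,[0,0,-4],[0,0,0]],[1,[0,0,-6],[0,0,0]],[1,[0,0,-8],[0,0,0]],[1,[0,0,-8],[0,0,0]],[1,[0,0,-8],[0,0,0]]])

```text
t: 23.62
position: [0.5415, -0.3627, 0.0773]
tool_rot: [180.0, -0.0, 159.3]
force: [-0.6, -0.2, -0.9]
width: 0.109
gripper_force: 40.0
```

```bash
python3 - <<'E'
from asc import *
S=env.snapshot("side"); s=env.state(); print(s["position"],s["force"],s["moment"],s["width"])
asc(S,124,148,270,305)
E
```

```text
[ 0.5417 -0.3628  0.0775] [ 0.0373 -0.0229 -1.1379] [-0.02   -0.1365 -0.0392] 0.10919774840628142
     01234567890123456789012345678901234
124 #######################+...........
125 #######################-...........
126 ######################-............
127 #####################+.............
128 #####################+.............
129 #####################+.............
130 #####################+.............
131 #####################+.............
132 #####################+.............
133 .--##################-.............
134 ......-##############-.............
135 .....---++###########-.............
136 .....+++#+++#########+.............
137 ----+#++#+-###########------.......
138 ++++++##+++############+++++++-----
139 +-++++++################+-+++++++++
140 ++-+##+++###++++#####++##-+++++++++
141 +++#+++####++++++--++-+##++-+-+++--
142 .+++++++####++++++++--###++++++-+--
143 ..+##+++####++++++++-+###+-++++++--
144 .+++++++######+++--++####--+-+++--+
145 +#++++#+#################-++-++---+
146 ++#+++++#################-+-------+
147 ++++++++#################-+----+-+#
```

No resistance, going straight in (about 20 mm deep). Last millimetres down to the collar.

Request:
jog_arm(targets=[[1,[0,0,-1],[0,0,0]],[1,[0,0,-2],[0,0,0]],[1,[0,0,-3],[0,0,0]],[1,[0,0,-4],[0,0,0]],[1,[0,0,-4],[0,0,0]],[1,[0,0,-4],[0,0,0]]])

```text
t: 24.17
position: [0.5417, -0.3628, 0.0736]
tool_rot: [180.0, -0.0, 159.3]
force: [0.6, -0.6, -0.9]
width: 0.106
gripper_force: 40.0
```

Request:
jog_arm(targets=[[1,[0,0,-1],[0,0,0]],[1,[0,0,-2],[0,0,0]],[1,[0,0,-2],[0,0,0]],[1,[0,0,-2],[0,0,0]]])

```text
t: 24.5
position: [0.5419, -0.363, 0.0733]
tool_rot: [-180.0, 0.0, 159.3]
force: [-3.2, 2.4, 7.3]
width: 0.112
gripper_force: 40.0
```

Contact at the predicted height (7 N up): the key is home. Relieve most of the press and begin turning clockwise.

Request:
jog_arm(targets=[[1,[0,0,1],[0,0,0]],[1,[0,0,1],[0,0,-3]],[1,[0,0,1],[0,0,-7]],[1,[0,0,1],[0,0,-11]],[1,[0,0,1],[0,0,-15]],[1,[0,0,1],[0,0,-20]],[1,[0,0,1],[0,0,-20]]])

```text
t: 25.08
position: [0.5421, -0.3635, 0.0734]
tool_rot: [-180.0, 0.1, 139.2]
force: [0.1, -0.6, 4.0]
width: 0.108
gripper_force: 40.0
```

```bash
python3 - <<'E'
from asc import *
for i in range(3): S=env.snapshot("side")
s=env.state(); print(s["position"],s["tool_rot"],s["force"],s["moment"],s["width"])
E
```

```text
[ 0.5421 -0.3634  0.0733] [-179.9843    0.0747  139.4333] [-0.0976 -0.5401  4.7078] [-0.1093  0.0773 -0.0153] 0.11130208970524506
```

Forces are small. Carry on turning.

Request:
jog_arm(targets=[[1,[0,0,0],[0,0,-5]],[1,[0,0,0],[0,0,-10]],[1,[0,0,0],[0,0,-15]],[1,[0,0,0],[0,0,-20]],[1,[0,0,0],[0,0,-25]],[1,[0,0,0],[0,0,-30]],[1,[0,0,0],[0,0,-35]],[1,[0,0,0],[0,0,-38]],[1,[0,0,0],[0,0,-38]]])

```text
t: 25.98
position: [0.5421, -0.3634, 0.0734]
tool_rot: [180.0, 0.1, 101.3]
force: [-1.4, -0.7, 5.6]
width: 0.109
gripper_force: 40.0
```

```bash
python3 -c "
from cell import env
s=env.state(); print(s['position'],s['tool_rot'],s['force'],s['moment'],s['width'])"
```

```text
[ 0.54205775 -0.36344485  0.07335284] [1.79968336e+02 6.92010066e-02 1.01329255e+02] [-1.41292045 -0.67903497  5.5520913 ] [-0.21833526  0.16331902 -0.00703029] 0.10851496853627154
```

Request:
jog_arm(targets=[[1,[0,0,0],[0,0,-2]],[1,[0,0,0],[0,0,-4]],[1,[0,0,0],[0,0,-6]],[1,[0,0,0],[0,0,-8]],[1,[0,0,0],[0,0,-8]]])

```text
t: 26.4
position: [0.5421, -0.3634, 0.0734]
tool_rot: [180.0, 0.1, 93.4]
force: [-1.1, -1.3, 5.0]
width: 0.11
gripper_force: 40.0
```

```bash
python3 -c "
from cell import env
s=env.state(); print(s['tool_rot'],s['force'],s['moment'],s['width'])"
```

```text
[1.79958745e+02 6.25873670e-02 9.34040935e+01] [-1.11037039 -1.31573752  4.95508979] [-0.2315952   0.14739164 -0.0582682 ] 0.11034448046462789
```

The blade has about 8° of play in the slot, so the stop should come near yaw 88°. Continuing gently.

Request:
jog_arm(targets=[[1,[0,0,0],[0,0,-2]],[1,[0,0,0],[0,0,-4]],[1,[0,0,0],[0,0,-6]],[1,[0,0,0],[0,0,-6]]])

```text
t: 26.73
position: [0.5421, -0.3635, 0.0734]
tool_rot: [180.0, 0.1, 87.4]
force: [-1.9, -1.3, 5.1]
width: 0.107
gripper_force: 40.0
```

```bash
python3 -c "
from cell import env
s=env.state(); print(s['tool_rot'],s['force'],s['moment'],s['width'])"
```

```text
[1.79950748e+02 6.09309410e-02 8.74066441e+01] [-1.87247976 -1.30193271  5.06327385] [-0.19682477  0.24422315  0.01372035] 0.10660418728624475
```

Request:
jog_arm(targets=[[1,[0,0,0],[0,0,-2]],[1,[0,0,0],[0,0,-4]],[1,[0,0,0],[0,0,-6]],[1,[0,0,0],[0,0,-6]]])

```text
t: 27.07
position: [0.542, -0.3634, 0.0734]
tool_rot: [180.0, 0.1, 81.5]
force: [-1.7, -1.1, 5.1]
width: 0.108
gripper_force: 40.6
```

```bash
python3 -c "
from cell import env
s=env.state(); print(s['tool_rot'],s['force'],s['moment'],s['width'],s['joints'])"
```

```text
[1.79958257e+02 5.77963557e-02 8.14616668e+01] [-1.71043014 -1.06404583  5.10070741] [-0.15064352  0.16899379  0.35596996] 0.10765033850784807 [-3.60065546e+01  1.96105125e+01  1.02308881e+02 -3.77580038e-02
  5.80169160e+01 -2.74482610e+01]
```

The moment is rising (0.36 Nm). A little more to confirm that this is the stop.

Request:
jog_arm(targets=[[1,[0,0,0],[0,0,-2]],[1,[0,0,0],[0,0,-3]],[1,[0,0,0],[0,0,-3]],[1,[0,0,0],[0,0,-3]]])

```text
t: 27.4
position: [0.542, -0.3632, 0.0734]
tool_rot: [180.0, 0.1, 78.6]
force: [-1.6, -1.4, 5.1]
width: 0.105
gripper_force: 40.7
```

```bash
python3 -c "
from cell import env
s=env.state(); print(s['tool_rot'],s['force'],s['moment'],s['width'],s['gripper_force'])"
```

```text
[1.79965964e+02 5.41076130e-02 7.85747862e+01] [-1.61058382 -1.38283048  5.11237404] [-0.097565    0.19797091  0.55988235] 0.10496376475438754 40.73674418963492
```

Firmly at the stop (0.56 Nm, linear with angle). Relax the twist, release, and rise straight up.

Request:
jog_arm(targets=[[1,[0,0,0],[0,0,3]],[1,[0,0,1],[0,0,6]],[1,[0,0,1],[0,0,6]],[0.8,[0,0,1],[0,0,6]],[0.6,[0,0,1],[0,0,6]],[0.5,[0,0,1],[0,0,6]],[0.5,[0,0,1],[0,0,6]],[0.5,[0,0,1],[0,0,6]],[0.5,[0,0,10],[0,0,6]],[0.5,[0,0,25],[0,0,6]],[0.5,[0,0,50],[0,0,6]],[0.5,[0,0,85],[0,0,6]],[0.5,[0,0,120],[0,0,6]],[0.5,[0,0,160],[0,0,6]],[0.5,[-30,-30,180],[0,0,6]],[0.5,[-65,-60,180],[0,0,6]],[0.5,[-100,-90,180],[0,0,6]],[0.5,[-130,-120,180],[0,0,6]],[0.5,[-150,-150,180],[0,0,6]],[0.5,[-150,-150,180],[0,0,6]]], newtons=10)

```text
t: 29.07
position: [0.3875, -0.5172, 0.2538]
tool_rot: [-179.9, 0.2, 84.1]
force: [0.9, 0.1, -0.7]
width: 0.501
gripper_force: 0.0
```

```bash
python3 - <<'E'
from asc import *
s=env.state(); print(s["t"],s["position"],s["force"],s["width"])
T,S=env.snapshot("top"),env.snapshot("side")
print("expect bow top",proj("side",[.5396,-.363,.1105]),proj("top",[.5396,-.363,.1105]))
asc(S,112,160,262,312); asc(T,195,222,382,418)
for z in (0,):
  for c in("side","top"):print([(np.round(x["centre"],1),round(x["score"],2)) for x in env.spot_point(c,"lever_ball")[:1]])
E
```

```text
29.0667 [ 0.3875 -0.5172  0.2538] [ 0.8559  0.1369 -0.6953] 0.5005466732931599
expect bow top [np.float64(131.37914310794554), np.float64(286.1304676308624)] [np.float64(206.47241783531723), np.float64(401.67499186173495)]
     23456789012345678901234567890123456789012345678901
112 #######################################-..........
113 ######################################+...........
114 #################################+................
115 ############################-.....................
116 #######################+------....................
117 #################++-------------..................
118 ###########++-------------------...---------------
119 ######++------------------------------------------
120 #+------------------------------------------------
121 --------------------------------------------------
122 --------------------------------------------------
123 --------------------------------------------------
124 --------------------------------------------------
125 --------------------------------------------------
126 -+-+-+--....-----------------------------------
[... 2331 characters left out ...]
#####################
207 +++++++#############################
208 +++++++#####+#######################
209 +++++++#####+#######################
210 +++++++#####+++++++#################
211 +++++++#####++++++#################+
212 +++++++######+++++#################+
213 ++++++++###########################+
214 ++++++#############################+
215 ++++###############################+
216 +++################################+
217 ##################################++
218 ##################################++
219 ##################################++
220 ##################################++
221 ##################################++
[(array([281.7, 331.2]), 0.81)]
[(array([232.9, 187.3]), 0.73)]
```

The key stands upright in the core, edge-on to the side camera (bow cols 284–288, rows 130–143), so it is turned about 75° from where it went in. The lever is level and the robot is clear. Handing in.

```bash
python3 -c "
from cell import env
print(env.sign_off())"
```

```text
the job is handed in; nothing more can be done
None
```

The job is handed in at about 29 s of the 70 s; sign-off gave no verdict. By my last checks all four castings were in the drum with the tray back level, and the key was home in the switch and turned clockwise to its stop.

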